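File a lining template in the lever arch file

ROBOT

A 6-joint arm with a two-finger parallel gripper is mounted at the origin on a cart in front of the work surface, level with it; the furniture and walls round the work are solid. World frame = base frame: x ahead of the robot, y to its left, z up, the work surface at z = 0. Lengths are in m, angles in rad, forces in N, time in s.
With the tool pointing down it reaches from about 0.3 to 0.875 m from the base axis. Payload 6.4 kg.
Tool frame: the origin (TCP) lies midway between the tips of the shut fingers; the grasp point (between the pads) lies 19 mm behind it; z points along the fingers, y is the direction in which the jaws open and shut (so a half turn about z gives the same grasp; the last joint's range is limited). The gripper opens to 85 mm and grips with 20 to 120 N. Pads are 22 mm wide; open, the fingers measure 114 mm over their backs; the gripper's body (76 mm by 85 mm) begins 54 mm behind the grasp point. The pads swing forward as they close: fully open they stand 13 mm farther back than shut.
Start: joints at [-1.494, 0.181, 1.607, -0, 1.354, -0.206], TCP at [0.16, -0.552, 0.231] pointing down, gripper open.
Joint ranges: [-2.99, 2.99], [-0.89, 2.07], [0.3, 2.58], [-1.14, 4.28], [0, 2.63], [-3.12, 3.12]. Speed limits (rad/s): [2.57, 2.57, 3.01, 3.14, 3.14, 3.14].

INTERFACE

Orientations are given as a unit quaternion [w, x, y, z].
In Python, from bench import get_obs, camera, hand_in gives the robot as it stands.
- The arm moves only by the tool drive_tool, never from a script. Its argument "deltas" is a list of rows, each a list of 2 entries, a list of its own where there are three numbers: the shift along the world's x, y, z in m, then the turn about the world's z in rad. A call has 1 to 10 rows; each row shifts and turns the pose as measured when the row begins; what a row does not reach is not made up. A row lasts 1/10 s, in which the tool goes at most 50 mm and 8.59 degrees, less where a joint would pass 70% of its speed; a pose out of reach is approached as far as the arm can. A call is refused whole if a number of a shift passes 0.05 or a number of a turn 0.15, either way. A call with a gripper value outside its range is refused whole. "gripper" is the opening, from 0 (shut) to 1 (fully open), set as the call begins (left out, the last holds). The fingers move at their own pace and stop on an object; the grip force is fixed at half the most. Time passes only in rows, so rows that do not move let the fingers close. It gives the time, the measured TCP pose, the force and the opening at its end, in the units of the state.
- get_obs(): the state, without advancing time (a new reading comes with each control period).
- camera(name): name is "scene" or "top" or "wrist"; returns a dict with "frame" (420x560x3 uint8, red, green, blue), "fx", "fy", "cx", "cy" (pixels), "k1" (the pictures are not rectified: a ray, as slopes to the right and down, at radius r is drawn at 1 + k1 r^2 times it, then the intrinsics apply), "eye" and "attitude" of the camera in the world. Camera axes: x right, y down, z forward; pixel columns grow to the right and rows downward; lengths in m; the calibration is good to about 2 mm. A picture is of the moment at which its call begins. There is no depth.
- hand_in(): hands the job in, once; it reports no verdict.
The state is a dict: "time_s": time; "q": joint angles; "dq": joint speeds; "joint_efforts": joint torques, N m; "eef_pos": TCP position; "eef_rot": TCP orientation; "wrist_force": force on the tool from outside, world axes, zero at the start; "torque": the same for the moment, N m; "opening": opening from 0.0 (shut) to 1.0 (fully open).
Only numpy, scipy, OpenCV 4.12 (cv2) and the standard library are available. Lean on these libraries where they do the work, as an engineer would, in place of code of your own. Each camera call takes 0.05 s, during which the arm holds its last target.

TASK

File the yellow template in the open lever arch file: lift the lever so that the rings spring open, thread the template's two holes over the two posts, grip upwards, and lower it gently until it lies flat on the base, then press the lever down until the rings snap shut. Feel for the posts with a light touch, do not force the posts or the lever, and leave the marker, the nut, the tape roll and the screwdriver where they are.

Things in the scene. Friction and masses are not known exactly. Their poses are not given: they have to be found in the camera images.
- file_origin (a point): Blue lever arch file, open and flat, fixed to the bench. Point: underside of its 3 mm board, nominally mid-way between the two steel posts. z up; x from the back board over the posts to spine and front board; y along the line of posts towards the lever. Other offsets here are in this frame, mm. Boards: x -110..255, y -95..140.
- posts_mid (a point): Nominal mid-point between the flat post tips: file (0, 0, 44). Posts nominally at y -40 and 40, 6 mm thick, with flat tips 5.4 mm wide. The whole mechanism (base, posts, rings, lever) is screwed on through slotted holes and sits off nominal, unturned, by up to 8 mm in y and 0.5 mm in x: not reported, so feel or look for it.
- seat (a point): Nominal centre of the top of the 2 mm steel base plate on which the template must lie: file (0, 0, 5); plate x -46..46, y -62..62. Steel 5 mm wire ring arches at y -40 and 40 turn on a shaft along y at file x 36, z 10. Shut, they reach over to the post tips (top z 55); open, they lean back clear of the posts (tips near x 44, z 62).
- lever_grip (a point): Nominal centre of the black roll on the lever's free end while the lever is down: file (22, 126, 27); off by the mechanism's shift (see posts_mid). This point stays on the file and does not follow the lever. Roll 11 mm thick, 20 mm long along x. Clear of all but flat boards for 55 mm either side in x.
- lever_axis (a point): Nominal point on the lever's hinge axis, which runs along the file's x: file (22, 64, 17), off by the mechanism's shift. The roll's centre is 62.8 mm from it, at 0.16 rad above level (towards +y) when down and turning up by the lever's angle; fully raised it is at file (22, 74, 79). Bar 8 to 16 mm wide.
- lever (a joint): Angle of the lever: 0 = down and home, 1.25 rad = fully raised. Its spring passes a dead point at 0.2 rad: below, the lever is drawn home (about 4 N at the roll to lift it); above, it springs up by itself to 1.25, and pushes back with up to about 8 N at the roll while it is pressed down.
- template_grip (a point): Yellow plastic template, 60 to 130 g, loose, flat on the bench: plate 5 mm thick, own x -48..34, y -52..52, with a grey grip block 14 (x) by 44 (y) mm, 34 mm high on the plate. Point: centre of the block, 22 mm above the plate's underside (block top +17 mm). Two 8 mm through holes at own (22, -40), (22, 40). Filed: axes as the file's, point nominally at file (-22, 0, 27) plus the shift.
- ring_arch (a joint): Opening angle of the rings, driven by the lever: 0 = shut on the posts, 0.9 rad = fully open.
- template: The same template; origin on its underside below the middle of the grip block, z up.
- file: The lever arch file with its mechanism; origin and axes as for file_origin.
- marker_pen: Yellow and white marker pen, 15x125x16 mm, lying on the front board of the file. Bystander.
- nut: Steel hex nut, 22x24x12 mm, lying on the back board near its lever-side corner. Bystander.
- tape: Black tape roll, 70 mm across, 19 mm high, on the bench to the left. Bystander.
- driver: Orange screwdriver, 22x132x25 mm, on the bench in front of the template. Bystander.
- mechanism (a joint): How far the mechanism has been lifted (+) or pressed down (-) on its rubber washers, in m: 20 N per mm, 0 at rest.

How it is judged:
By the outcome, as a careful person would: the job done as asked, in the order asked, and still so for the second after the job is handed in, with the robot touching nothing.
It also fails if it takes over 72 s, if anything falls off the work surface, if the arm or the gripper's body presses on something with over 40 N, if the wrist force passes 120 N, or if a joint passes its speed limit or range.

## Working session

There is one attempt and no reset: what is moved stays moved. The work goes in short steps, Python scripts to look and compute and a tool call to move; the robot and the scene stay as the last step left them, time stands still between calls to the robot, and variables do not carry over. Pictures are saved under pics/ and viewed, and the job is handed in when it is done.

Besides the shell and the picture viewer there is one more tool, called after "Call:" in YAML: its name, and indented under it one key for each argument. drive_tool: Moves the arm, as the interface text tells. Its arguments: {"type":"object","properties":{"deltas":{"type":"array","items":{"type":"array"}},"gripper":{"type":"number"}},"required":["deltas"]}

```bash
mkdir -p pics; ls; cat > h.py <<'E'
import numpy as np, cv2
from bench import get_obs, camera, hand_in
from scipy.spatial.transform import Rotation as R
def snap(name,fn):
    c=camera(name); cv2.imwrite('pics/'+fn+'.png',c['frame'][:,:,::-1]); np.savez('pics/'+fn+'.npz',**{k:v for k,v in c.items()}); return c
def load(fn): return dict(np.load('pics/'+fn+'.npz'))
def rot(c):
    a=np.array(c['attitude'])
    return a if a.shape==(3,3) else R.from_quat(np.roll(a,-1)).as_matrix()
def ray(c,u,v):
    K=np.array([[c['fx'],0,c['cx']],[0,c['fy'],c['cy']],[0,0,1]],float)
    p=cv2.undistortPoints(np.array([[[u,v]]],float),K,np.array([float(c['k1']),0,0,0]))[0,0]
    d=rot(c)@np.array([p[0],p[1],1]); return np.array(c['eye']),d/np.linalg.norm(d)
def onz(c,u,v,z):
    e,d=ray(c,u,v); return e+d*(z-e[2])/d[2]
def tri(*obs):
    A=np.zeros((3,3));b=np.zeros(3)
    for c,u,v in obs:
        e,d=ray(c,u,v);P=np.eye(3)-np.outer(d,d);A+=P;b+=P@e
    x=np.linalg.solve(A,b)
    return x,[float(np.linalg.norm((np.eye(3)-np.outer(ray(*o)[1],ray(*o)[1]))@(x-ray(*o)[0]))) for o in obs]
def proj(c,p):
    K=np.array([[c['fx'],0,c['cx']],[0,c['fy'],c['cy']],[0,0,1]],float)
    q=rot(c).T@(np.array(p)-c['eye']); 
    return cv2.projectPoints(q.reshape(1,1,3),np.zeros(3),np.zeros(3),K,np.array([float(c['k1']),0,0,0]))[0].ravel()
E
python3 - <<'E'
from h import *
print(get_obs())
for n in('scene','top','wrist'):
    c=snap(n,n+'0'); print(n,{k:v for k,v in c.items() if k!='frame'})
E
```

```text
pics
{'time_s': 0.0, 'q': array([-1.49429651e+00,  1.81525892e-01,  1.60800466e+00, -7.01721696e-06,
        1.35379415e+00, -2.06333793e-01]), 'dq': array([-1.08883830e-03,  5.56682255e-04,  4.73009049e-05,  3.52194263e-04,
        2.57089747e-03, -3.71467835e-04]), 'joint_efforts': array([ 1.11530717e-03, -4.44869971e+01, -3.51333153e+01, -1.82551657e-04,
        9.06448171e-03, -7.70507796e-06]), 'eef_pos': array([ 0.16042292, -0.551597  ,  0.23039429]), 'eef_rot': array([-8.64420763e-04,  9.90016819e-01,  1.40946615e-01,  5.27616560e-05]), 'wrist_force': array([-0.72670564,  0.00516054, -0.61827287]), 'torque': array([-0.04598793,  0.03501068, -0.0409601 ]), 'opening': 0.9994979382888317}
scene {'fx': 499.01453266762275, 'fy': 499.01453266762275, 'cx': 279.7201244163989, 'cy': 210.3321488863603, 'k1': -0.10959882479252571, 'eye': array([-0.16699611,  0.74589374,  1.27629535]), 'attitude': array([ 0.1316208 , -0.38459148,  0.86204324, -0.30273225])}
top {'fx': 460.3174351944943, 'fy': 460.3174351944943, 'cx': 280.8981402010502, 'cy': 209.4922233617054, 'k1': -0.10451018603569424, 'eye': array([0.40980763, 0.09182442, 1.14526957]), 'attitude': array([ 0.04426138, -0.69897906,  0.71313929, -0.03002606])}
wrist {'fx': 310.7261520386415, 'fy': 310.7261520386415, 'cx': 282.86271982575124, 'cy': 212.26640847620223, 'k1': 0.013755548005482019, 'eye': array([ 0.22639589, -0.53045314,  0.37406855]), 'attitude': array([ 0.10888206,  0.79217294, -0.59480176, -0.08256872])}
```

View pics/scene0.png

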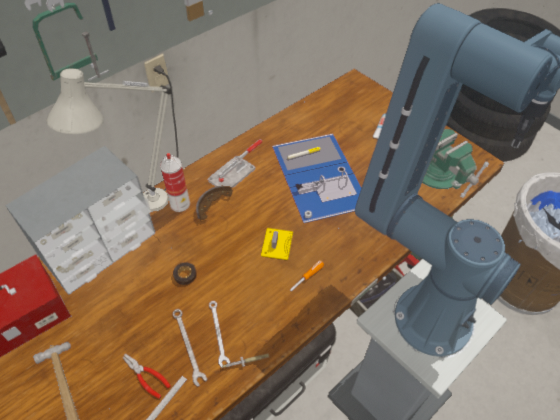

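View pics/top0.png

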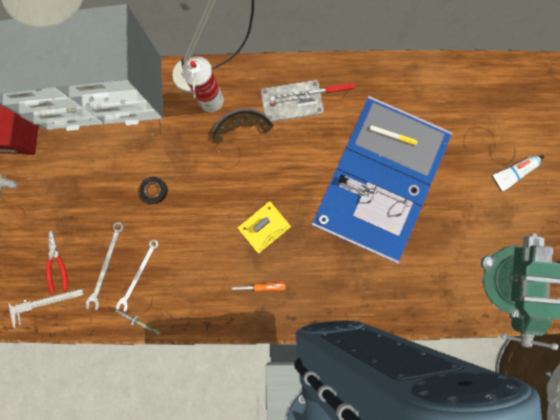

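View pics/wrist0.png

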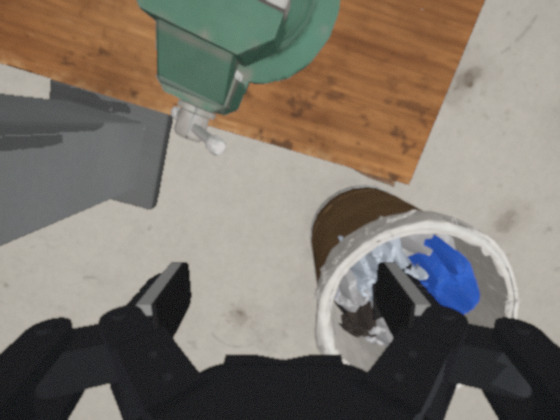

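```bash
python3 - <<'E'
from h import *
t=load('top0');s=load('scene0')
f=t['frame'][:,:,::-1]
cv2.imwrite('pics/t0a.png',cv2.resize(f[85:275,300:465],None,fx=4.2/1.35,fy=4.2/1.35,interpolation=cv2.INTER_CUBIC))
cv2.imwrite('pics/t0b.png',cv2.resize(f[190:265,225:305],None,fx=7,fy=7,interpolation=cv2.INTER_CUBIC))
hsv=cv2.cvtColor(f,cv2.COLOR_BGR2HSV)
m=cv2.inRange(hsv,(100,120,60),(125,255,255)); m[300:]=0
m=cv2.morphologyEx(m,cv2.MORPH_CLOSE,np.ones((5,5)))
cs=max(cv2.findContours(m,0,2)[0],key=cv2.contourArea)
hull=cv2.convexHull(cs); print(cv2.approxPolyDP(hull,6,True).ravel(), cv2.contourArea(hull))
m=cv2.inRange(hsv,(22,150,120),(35,255,255)); m[:190]=0;m[265:]=0
cs=max(cv2.findContours(m,0,2)[0],key=cv2.contourArea)
hull=cv2.convexHull(cs); print(cv2.approxPolyDP(hull,3,True).ravel(), cv2.minAreaRect(cs))
E
```

```text
[368  99 449 134 398 259 314 222] 12471.5
[270 202 290 226 257 252 238 227] ((263.5491638183594, 226.958984375), (33.92977523803711, 42.89236068725586), 50.194427490234375)
```

View pics/t0a.png

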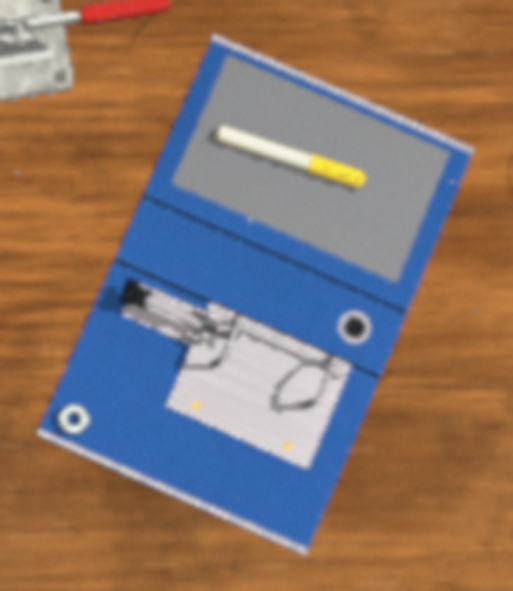

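View pics/t0b.png

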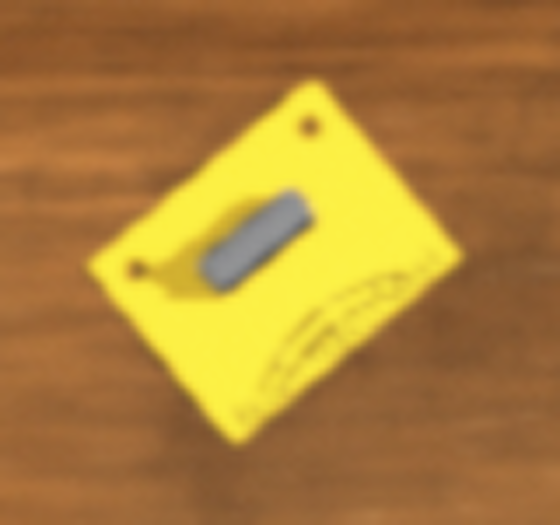

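```bash
cat >> h.py <<'E'
def fit2d(model,pts):
    m=np.array(model,float);p=np.array(pts,float)
    mc=m.mean(0);pc=p.mean(0);a=m-mc;b=p-pc
    th=np.arctan2((a[:,0]*b[:,1]-a[:,1]*b[:,0]).sum(),(a*b).sum())
    M=np.array([[np.cos(th),-np.sin(th)],[np.sin(th),np.cos(th)]])
    t=pc-M@mc
    return th,t,(p-(m@M.T+t))
E
python3 - <<'E'
from h import *
t=load('top0');s=load('scene0')
C=[(368.5,96.6),(452,133.5),(398.4,262.8),(312.2,223.9)]
P=[onz(t,*c,0.003)[:2] for c in C]
print(fit2d([(.255,.140),(.255,-.095),(-.110,-.095),(-.110,.140)],P))
T=[(225+x/7,190+y/7) for x,y in [(314,80),(465,256),(238,445),(87,264)]]
P=[onz(t,*c,0.005)[:2] for c in T]
print(fit2d([(.034,-.052),(-.048,-.052),(-.048,.052),(.034,.052)],P))
# scene
for nm,cols in (('s0a',(265,125,370,225)),('s0b',(255,220,300,265))):
    x0,y0,x1,y1=cols; k=5.5 if nm=='s0a' else 11
    cv2.imwrite('pics/'+nm+'.png',cv2.resize(s['frame'][y0:y1,x0:x1,::-1],None,fx=k,fy=k,interpolation=cv2.INTER_CUBIC))
E
```

```text
(np.float64(-0.4441844300368457), array([ 0.52999204, -0.1352925 ]), array([[-0.0019947 ,  0.00074754],
       [-0.00212012,  0.00158764],
       [ 0.00203472, -0.00053691],
       [ 0.0020801 , -0.00179827]]))
(np.float64(0.6754728585781536), array([0.49230187, 0.15983037]), array([[-0.00017471,  0.00035493],
       [-0.00016464, -0.00088339],
       [-0.00038109, -0.00052124],
       [ 0.00072044,  0.0010497 ]]))
```

View pics/s0a.png

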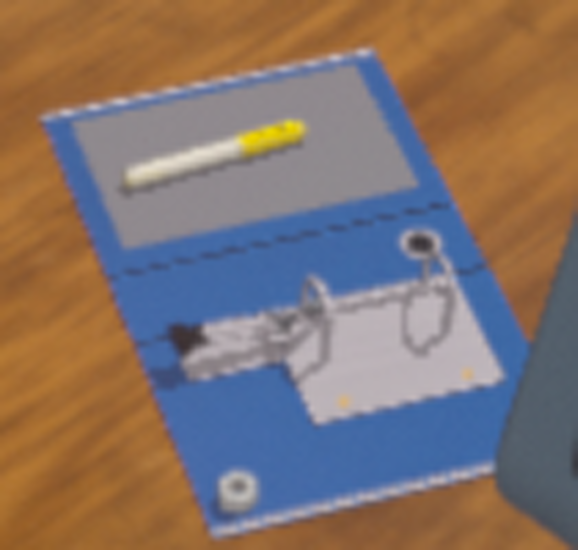

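Call:
drive_tool:
  deltas:
    - [[0,0.01,0.04],0]
    - [[0,0.03,0.035],0.1]
    - [[0.01,0.045,0.01],0.14]
    - [[0.03,0.035,0],0.14]
    - [[0.035,0.035,0],0.14]
    - [[0.035,0.035,0],0.14]
    - [[0.035,0.035,0],0.14]
    - [[0.035,0.035,0],0]
    - [[0.035,0.035,-0.01],0]
    - [[0.035,0.035,-0.02],0]

```text
time_s: 1.15
eef_pos: [0.407, -0.2181, 0.2898]
eef_rot: [0.002, 0.851, 0.525, -0.002]
wrist_force: [1.2, 0.5, -0.4]
opening: 1.002
```

Call:
drive_tool:
  deltas:
    - [[0.035,0.015,-0.03],0.02]
    - [[0.035,0.015,-0.035],0]
    - [[0.03,0.01,-0.035],0]
    - [[0.01,0.005,-0.03],0]
    - [[0,0,0],0]
  gripper: 0.5

```text
time_s: 1.65
eef_pos: [0.5208, -0.1647, 0.1555]
eef_rot: [0.002, 0.843, 0.537, -0.001]
wrist_force: [-0.2, -0.6, -0.5]
opening: 0.499
```

```bash
python3 - <<'E'
from h import *
snap('wrist','w1');snap('top','top1')
E
```

```text
(no output)
```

View pics/w1.png

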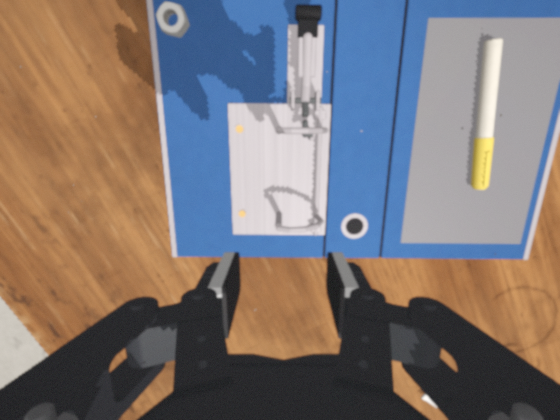

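```bash
python3 - <<'E'
from h import *
w=load('w1')
cv2.imwrite('pics/w1a.png',cv2.resize(w['frame'][0:265,140:360,::-1],None,fx=2.26*1.6/1.6,fy=2.26,interpolation=cv2.INTER_CUBIC))
cv2.imwrite('pics/w1b.png',cv2.resize(w['frame'][90:245,215:345,::-1],None,fx=3.8,fy=3.8,interpolation=cv2.INTER_CUBIC))
E
```

```text
(no output)
```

View pics/w1b.png

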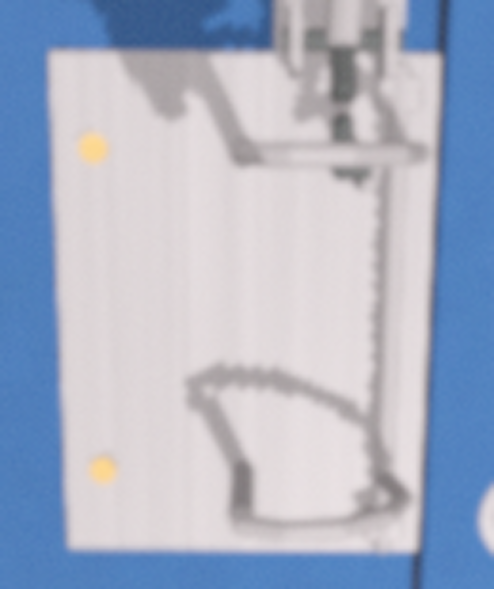

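View pics/w1a.png

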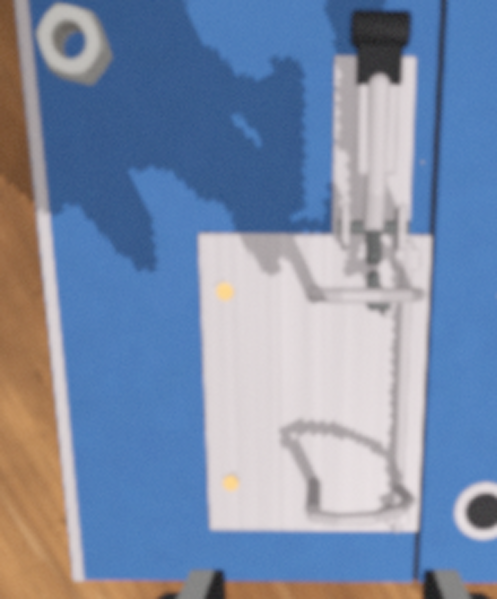

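```bash
python3 - <<'E'
from h import *
w=load('w1');t=load('top1');print(w['eye'],rot(w).round(3))
C=[(215+x/3.8,90+y/3.8) for x,y in [(48,50),(442,52),(420,550),(68,550)]]
P=[onz(w,*c,0.005)[:2] for c in C]
th,tt,r=fit2d([(-.046,.062),(.046,.062),(.046,-.062),(-.046,-.062)],P);print('mech wrist',th,tt,r)
M=np.array([[np.cos(th),-np.sin(th)],[np.sin(th),np.cos(th)]])
# post bases (nominal y -40/40 ) post foot/tips
Z=[onz(w,215+x/3.8,90+y/3.8,z)[:2] for x,y,z in [(240,465,.05),(242,520,.012),(243,155,.03)]]
for z in Z: print('file-ish',M.T@(z-tt))
# roll
f=w['frame'];hsv=cv2.cvtColor(f[:,:,::-1].copy(),cv2.COLOR_BGR2HSV)
m=cv2.inRange(hsv,(0,0,0),(180,255,60));m[60:]=0;m[:,:270]=0;m[:,328:]=0
ys,xs=np.nonzero(m[:60]);print('rollpx',xs.min(),xs.max(),ys.min(),ys.max())
e=onz(w,308,15,.027)[:2];print('roll',e,M.T@(e-tt))
# file from wrist: bottom edge corners, white edge
F=[(173,257),(528,258)]
P=[onz(w,*c,0.003)[:2] for c in F]
for p in P: print('corner',p, M.T@(p-tt))
# top refined
f=t['frame'][:,:,::-1]
cv2.imwrite('pics/t1a.png',cv2.resize(f[85:275,300:465],None,fx=4.2/1.35,fy=4.2/1.35,interpolation=cv2.INTER_CUBIC))
E
```

```text
[ 0.54964686 -0.09931442  0.29872655] [[ 0.906 -0.407 -0.114]
 [-0.423 -0.871 -0.251]
 [ 0.003  0.276 -0.961]]
mech wrist -0.4407282173826132 [ 0.52817593 -0.13954767] [[-6.25710532e-05  2.96468644e-04]
 [ 3.61218702e-04  8.24722011e-05]
 [ 3.62286568e-04 -2.62107126e-04]
 [-6.60934217e-04 -1.16833719e-04]]
file-ish [-0.00062083 -0.02594081]
file-ish [-0.00054509 -0.05151471]
file-ish [-0.00020291  0.03927507]
rollpx 296 319 6 35
roll [ 0.60130442 -0.03598956] [0.02196273 0.12485871]
corner [ 0.39183882 -0.17214353] [-0.10940357 -0.0876422 ]
corner [ 0.72200005 -0.32749741] [ 0.25548155 -0.08730448]
```

Call:
drive_tool:
  deltas:
    - [[0.016,0.03,-0.005],0]
    - [[0.025,0.04,-0.01],0]
    - [[0.025,0.04,-0.015],0]
    - [[0.012,0.017,-0.01],0]
    - [[0,0,-0.01],0]
    - [[0,0,0],0]

```text
time_s: 2.35
eef_pos: [0.6072, -0.045, 0.1246]
eef_rot: [0.015, 0.846, 0.533, 0.006]
wrist_force: [-0.5, -0.4, -0.4]
opening: 0.498
```

```bash
python3 - <<'E'
from h import *
w=load('w1');th,tt=-0.4407,np.array([ 0.52818, -0.13955])
M=np.array([[np.cos(th),-np.sin(th)],[np.sin(th),np.cos(th)]])
for x,y,z in [(240,465,.005),(242,520,.044),(243,155,.005),(243,155,.044)]: print(M.T@(onz(w,215+x/3.8,90+y/3.8,z)[:2]-tt))
snap('wrist','w2');o=get_obs();print(o['eef_pos'],R.from_quat(np.roll(o['eef_rot'],-1)).as_matrix().round(3))
E
```

```text
[-0.00114705 -0.03887429]
[-0.00023832 -0.04068168]
[-0.00043523  0.03869187]
[-7.83803098e-05  3.96022552e-02]
[ 0.60794461 -0.04543683  0.12577107] [[ 0.433  0.901  0.028]
 [ 0.901 -0.432 -0.018]
 [-0.004  0.033 -0.999]]
```

View pics/w2.png

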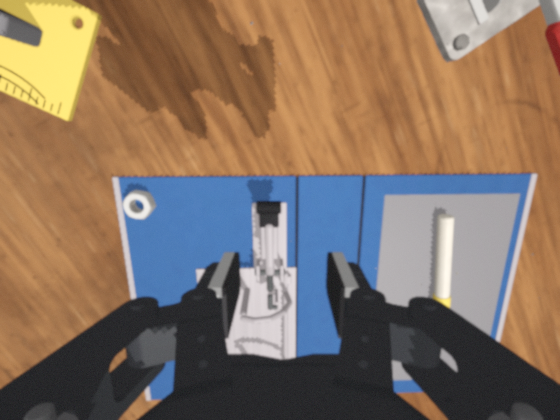

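Call:
drive_tool:
  deltas:
    - [[0,0,0],0]
    - [[0,0,0],0]

```text
time_s: 2.6
eef_pos: [0.608, -0.0485, 0.1283]
eef_rot: [0.017, 0.847, 0.531, 0.008]
wrist_force: [0.4, 0.2, -0.4]
opening: 0.5
```

```bash
python3 - <<'E'
from h import *
o=get_obs();print(o['q'],o['dq'].round(3),o['eef_pos'],R.from_quat(np.roll(o['eef_rot'],-1)).as_matrix().round(3))
E
```

```text
[-0.26806298  0.34292173  1.62779086 -0.01213391  1.135888    0.18755082] [-0.019 -0.018  0.003 -0.003  0.005 -0.005] [ 0.60799383 -0.04847623  0.12833164] [[ 0.436  0.9    0.031]
 [ 0.9   -0.435 -0.02 ]
 [-0.004  0.036 -0.999]]
```

Call:
drive_tool:
  deltas:
    - [[-0.003,0.006,-0.01],0]
    - [[-0.003,0.006,-0.01],0]
    - [[0,0.003,-0.01],0]
    - [[0,0,-0.01],0]
    - [[0,0,0],0]

```text
time_s: 3.1
eef_pos: [0.6001, -0.034, 0.0853]
eef_rot: [0.017, 0.848, 0.53, 0.008]
wrist_force: [-0.9, 0.4, -0.2]
opening: 0.5
```

```bash
cat >> h.py <<'E'
def st():
    o=get_obs();m=R.from_quat(np.roll(o['eef_rot'],-1)).as_matrix()
    print('t',o['time_s'],'p',o['eef_pos'].round(4),'psi',round(float(np.arctan2(m[1,0],m[0,0])),4),'tz',m[:,2].round(4),'F',np.round(o['wrist_force'],1),'T',np.round(o['torque'],2),'op',round(float(o['opening']),3),'dq',np.abs(o['dq']).max().round(3))
E
python3 -c "
from h import *
st()"
```

```text
t 3.1 p [ 0.6001 -0.034   0.0853] psi 1.1172 tz [ 0.0305 -0.0202 -0.9993] F [-0.9  0.4 -0.2] T [ 0.03  0.   -0.05] op 0.5 dq 0.007
```

Call:
drive_tool:
  deltas:
    - [[0.001,-0.001,-0.01],0.01]
    - [[0.001,-0.001,-0.01],0]
    - [[0,0,-0.01],0]
    - [[0,0,0],0]

```text
time_s: 3.5
eef_pos: [0.6021, -0.0361, 0.0518]
eef_rot: [0.016, 0.845, 0.535, 0.007]
wrist_force: [-0.1, -1.0, 0.4]
opening: 0.499
```

```bash
python3 -c "
from h import *
st();snap('wrist','w3')"
```

```text
t 3.5 p [ 0.6021 -0.0361  0.0518] psi 1.1284 tz [ 0.0296 -0.0196 -0.9994] F [-0.1 -1.   0.4] T [0.04 0.01 0.01] op 0.499 dq 0.016
```

View pics/w3.png

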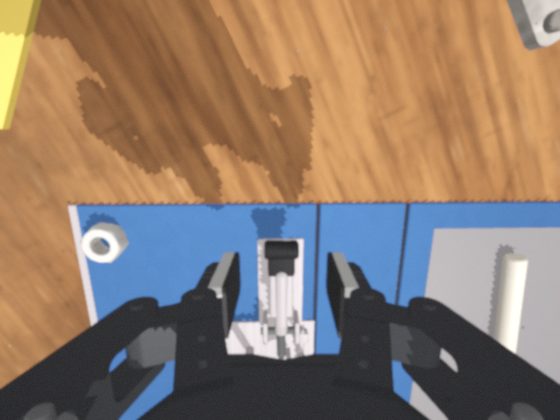

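```bash
python3 -c "
from h import *
w=load('w3');a=load('w1')
print(onz(w,281,247.5,.030), tri((w,281,249),(a,308,16)))
print(proj(w,[.6015,-.0357,.027]))
o=get_obs();print(proj(w,o['eef_pos']))"
```

```text
[ 0.60225173 -0.03265369  0.03      ] (array([ 0.6012611 , -0.03585134,  0.02437184]), [0.00030756227243337165, 0.00030756227243327374])
[281.92286403 250.40647542]
[286.02381943 270.31869699]
```

Call:
drive_tool:
  deltas:
    - [[0,0,-0.01],0]
    - [[0,0,-0.01],0]
    - [[0,0,-0.01],0]
    - [[0,0,-0.008],0]
    - [[0,0,0],0]

```text
time_s: 4.05
eef_pos: [0.6031, -0.0364, 0.0119]
eef_rot: [0.017, 0.845, 0.535, 0.008]
wrist_force: [-0.8, 1.0, -0.7]
opening: 0.501
```

```bash
python3 -c "
from h import *
st()"
```

```text
t 4.05 p [ 0.6031 -0.0364  0.0119] psi 1.1282 tz [ 0.0321 -0.0203 -0.9993] F [-0.8  1.  -0.7] T [ 0.02 -0.02  0.03] op 0.501 dq 0.005
```

Call:
drive_tool:
  deltas:
    - [[-0.001,0.0005,0],0]
    - [[0,0,0],0]
    - [[0,0,0],0]
    - [[0,0,0],0]
    - [[0,0,0],0]
  gripper: 0.15

```text
time_s: 4.55
eef_pos: [0.6024, -0.0362, 0.0123]
eef_rot: [0.017, 0.845, 0.535, 0.008]
wrist_force: [0.5, 0.0, -1.1]
opening: 0.211
```

```bash
python3 -c "
from h import *
st();snap('wrist','w4')"
```

```text
t 4.55 p [ 0.6024 -0.0362  0.0123] psi 1.1282 tz [ 0.0326 -0.0208 -0.9993] F [ 0.5  0.  -1.1] T [-0.05  0.07 -0.05] op 0.211 dq 0.002
```

View pics/w4.png

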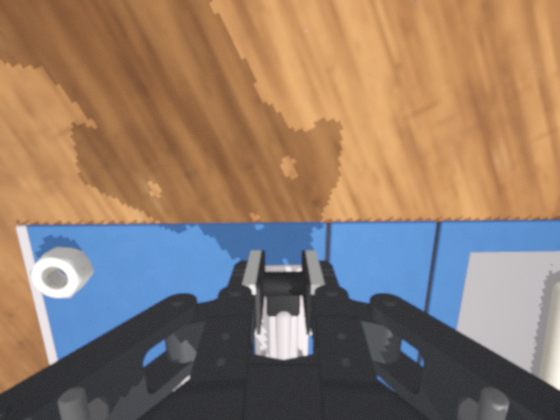

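Call:
drive_tool:
  deltas:
    - [[-0.0007,-0.0015,0.0077],0]
    - [[-0.0012,-0.0025,0.0073],0]
    - [[-0.0015,-0.0033,0.007],0]
    - [[-0.0019,-0.004,0.0065],0]

```text
time_s: 5.0
eef_pos: [0.5959, -0.0474, 0.0409]
eef_rot: [0.017, 0.845, 0.535, 0.008]
wrist_force: [0.2, -3.6, -5.5]
opening: 0.207
```

```bash
python3 -c "
from h import *
st()"
```

```text
t 5.0 p [ 0.5959 -0.0474  0.0409] psi 1.1287 tz [ 0.0311 -0.0197 -0.9993] F [ 0.2 -3.6 -5.5] T [-0.15 -0.15 -0.07] op 0.207 dq 0.146
```

Call:
drive_tool:
  deltas:
    - [[-0.0022,-0.0047,0.0059],0]
    - [[-0.0025,-0.0053,0.0052],0]
    - [[-0.0028,-0.006,0.0044],0]
    - [[-0.0029,-0.0062,0.0036],0]
    - [[-0.0025,-0.0053,0.0022],0]
    - [[0,0,0],0]

```text
time_s: 5.6
eef_pos: [0.5807, -0.0803, 0.0656]
eef_rot: [0.017, 0.845, 0.534, 0.007]
wrist_force: [-1.1, -4.0, -5.4]
opening: 0.207
```

```bash
python3 -c "
from h import *
st();snap('wrist','w5')"
```

```text
t 5.6 p [ 0.5807 -0.0803  0.0656] psi 1.1267 tz [ 0.0302 -0.0221 -0.9993] F [-1.1 -4.  -5.4] T [-0.21  0.01  0.02] op 0.207 dq 0.005
```

View pics/w5.png

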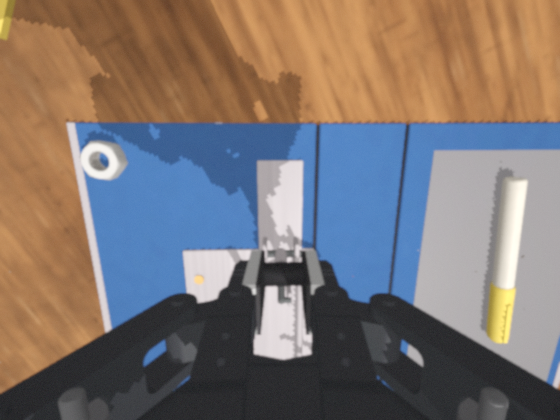

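Call:
drive_tool:
  deltas:
    - [[0,0,0],0]
    - [[0,0,0],0]
    - [[0,0,0],0]
    - [[0,0,0.02],0]
    - [[0,0,0.03],0]
    - [[0,0,0.03],0]
    - [[0,0,0.02],0]
    - [[0,0,0],0]
  gripper: 0.5

```text
time_s: 6.45
eef_pos: [0.5828, -0.0757, 0.1705]
eef_rot: [0.017, 0.844, 0.536, 0.009]
wrist_force: [0.2, -0.5, 0.2]
opening: 0.497
```

```bash
python3 -c "
from h import *
st()"
```

```text
t 6.45 p [ 0.5828 -0.0757  0.1705] psi 1.1307 tz [ 0.0338 -0.0192 -0.9992] F [ 0.2 -0.5  0.2] T [ 0.05 -0.05  0.02] op 0.497 dq 0.022
```

Call:
drive_tool:
  deltas:
    - [[-0.003,0.015,0],0.1]
    - [[-0.006,0.022,0],0.14]
    - [[-0.006,0.022,0],0.14]
    - [[-0.006,0.022,0],0.14]
    - [[-0.006,0.022,0],0.14]
    - [[-0.006,0.022,0],0.14]
    - [[-0.006,0.022,0],0.14]
    - [[-0.006,0.018,0],0.12]
    - [[-0.003,0.008,0],0.05]
    - [[0,0,0],0]

```text
time_s: 7.45
eef_pos: [0.5289, 0.1071, 0.1602]
eef_rot: [0.005, 0.413, 0.91, 0.017]
wrist_force: [-0.5, 0.2, 0.4]
opening: 0.501
```

```bash
python3 -c "
from h import *
st()"
```

```text
t 7.45 p [0.5289 0.1071 0.1602] psi 2.2893 tz [ 0.0223  0.0262 -0.9994] F [-0.5  0.2  0.4] T [-0.06 -0.08 -0.06] op 0.501 dq 0.013
```

Call:
drive_tool:
  deltas:
    - [[-0.03,-0.02,0.02],0]
    - [[-0.03,-0.02,0.02],0]
    - [[0,0,0],0]
    - [[0,0,0],0]

```text
time_s: 7.85
eef_pos: [0.4657, 0.0661, 0.1956]
eef_rot: [0.001, 0.415, 0.909, 0.015]
wrist_force: [1.0, -0.5, -0.1]
opening: 0.502
```

```bash
python3 -c "
from h import *
st();print(get_obs()['q'])"
```

```text
t 7.85 p [0.4657 0.0661 0.1956] psi 2.2848 tz [ 0.0141  0.0266 -0.9995] F [ 1.  -0.5 -0.1] T [-0.   -0.06 -0.01] op 0.502 dq 0.027
[-0.13202158 -0.03426373  1.91208942  0.02973372  1.25345523 -0.85499015]
```

Call:
drive_tool:
  deltas:
    - [[-0.02,0.045,0],0]
    - [[-0.02,0.045,0],0]
    - [[0,0,0],0]
    - [[0,0,0],0]

```text
time_s: 8.25
eef_pos: [0.427, 0.1578, 0.1936]
eef_rot: [0.001, 0.419, 0.908, 0.015]
wrist_force: [0.3, -0.2, -0.7]
opening: 0.492
```

```bash
python3 -c "
from h import *
st();print(get_obs()['q'])"
```

```text
t 8.25 p [0.427  0.1578 0.1936] psi 2.2771 tz [ 0.0145  0.0268 -0.9995] F [ 0.3 -0.2 -0.7] T [-0.02  0.    0.02] op 0.492 dq 0.043
[ 0.07355949 -0.07256086  1.95282928  0.02711113  1.24503381 -0.64103563]
```

Call:
drive_tool:
  deltas:
    - [[0.01,-0.02,0],-0.14]
    - [[0.015,-0.01,0],-0.14]
    - [[0.015,0,0],-0.14]
    - [[0.015,0,-0.005],-0.14]
    - [[0.015,0,-0.01],-0.14]
    - [[0.015,0,-0.01],-0.14]
    - [[0.01,0,0],-0.14]
    - [[0,0,0],-0.1]
    - [[0,0,0],0]

```text
time_s: 9.15
eef_pos: [0.5324, 0.1177, 0.1614]
eef_rot: [0.008, 0.842, 0.54, 0.011]
wrist_force: [0.3, 0.1, 0.2]
opening: 0.502
```

```bash
python3 -c "
from h import *
st();print(get_obs()['q'])"
```

```text
t 9.15 p [0.5324 0.1177 0.1614] psi 1.1404 tz [ 0.0266 -0.0023 -0.9996] F [0.3 0.1 0.2] T [-0.03 -0.03 -0.02] op 0.502 dq 0.054
[ 1.26690242e-03  1.71635210e-01  1.76732245e+00 -2.58146950e-03
  1.17606580e+00  4.32687023e-01]
```

Now pure pitch tilt (0.0266). Fast back-and-up strokes.

Call:
drive_tool:
  deltas:
    - [[-0.04,0,0.025],0]
    - [[-0.04,0,0.025],0]
    - [[0,0,0],0]

```text
time_s: 9.45
eef_pos: [0.4499, 0.115, 0.2057]
eef_rot: [0.005, 0.841, 0.542, 0.005]
wrist_force: [0.8, 0.5, 0.1]
opening: 0.502
```

```bash
python3 -c "
from h import *
st()"
```

```text
t 9.45 p [0.4499 0.115  0.2057] psi 1.1447 tz [ 0.0129 -0.0026 -0.9999] F [0.8 0.5 0.1] T [-0.02 -0.   -0.01] op 0.502 dq 0.1
```

Call:
drive_tool:
  deltas:
    - [[0,0,0.04],0]
    - [[0,0,0.04],0]
    - [[0,0,0],0]

```text
time_s: 9.75
eef_pos: [0.45, 0.1132, 0.2871]
eef_rot: [0.004, 0.839, 0.544, 0.004]
wrist_force: [0.2, 1.1, 0.5]
opening: 0.498
```

```bash
python3 -c "
from h import *
st()"
```

```text
t 9.75 p [0.45   0.1132 0.2871] psi 1.1499 tz [ 0.0123 -0.0027 -0.9999] F [0.2 1.1 0.5] T [-0.06 -0.02  0.  ] op 0.498 dq 0.067
```

Call:
drive_tool:
  deltas:
    - [[-0.04,0,-0.02],0]
    - [[-0.04,0,-0.02],0]
    - [[0,0,0],0]
    - [[0.015,0,-0.01],0.13]
    - [[0.015,0,-0.01],0.14]
    - [[0.015,0,-0.01],0.14]
    - [[0.015,0,-0.01],0.14]
    - [[0.015,0,-0.01],0.14]
    - [[0.015,0,-0.01],0.14]
    - [[0.015,0,-0.01],0.14]

```text
time_s: 10.75
eef_pos: [0.4838, 0.1085, 0.1685]
eef_rot: [0.003, 0.467, 0.884, 0.008]
wrist_force: [0.9, 0.4, 0.4]
opening: 0.502
```

```bash
python3 -c "
from h import *
st()"
```

```text
t 10.75 p [0.4838 0.1085 0.1685] psi 2.1691 tz [ 0.0131  0.0109 -0.9999] F [0.9 0.4 0.4] T [-0.03 -0.    0.03] op 0.502 dq 1.484
```

Call:
drive_tool:
  deltas:
    - [[0.01,0.001,0],0.02]
    - [[0.006,0.001,-0.003],0]
    - [[0,0,0],0]
    - [[0,0,0],0]

```text
time_s: 11.15
eef_pos: [0.503, 0.1093, 0.1628]
eef_rot: [0.002, 0.46, 0.888, 0.007]
wrist_force: [0.4, -0.5, -0.3]
opening: 0.502
```

```bash
python3 -c "
from h import *
st();snap('wrist','w6')"
```

```text
t 11.15 p [0.503  0.1093 0.1628] psi 2.1853 tz [ 0.01    0.011  -0.9999] F [ 0.4 -0.5 -0.3] T [ 0.   -0.01  0.02] op 0.502 dq 0.014
```

View pics/w6.png

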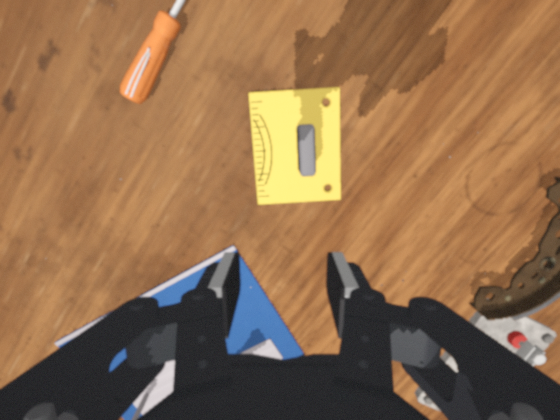

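```bash
python3 - <<'E'
from h import *
w=load('w6');f=np.ascontiguousarray(w['frame'][:,:,::-1])
hsv=cv2.cvtColor(f,cv2.COLOR_BGR2HSV)
m=cv2.inRange(hsv,(20,120,100),(35,255,255));m[230:]=0
cs=max(cv2.findContours(m,0,1)[0],key=cv2.contourArea)
cor=cv2.approxPolyDP(cv2.convexHull(cs),5,True)[:,0];print(cor)
P=np.array([onz(w,*c,.005)[:2] for c in cor]);
c0=P.mean(0);th0=.6755
M=lambda th:np.array([[np.cos(th),-np.sin(th)],[np.sin(th),np.cos(th)]])
loc=(P-c0)@M(th0)
mod=np.where(loc[:,:1]>0,.034,-.048),np.where(loc[:,1:]>0,.052,-.052)
print(fit2d(np.hstack(mod),P))
th=fit2d(np.hstack(mod),P)[0]
cv2.imwrite('pics/w6a.png',cv2.resize(f[80:210,240:350],None,fx=5,fy=4.5,interpolation=cv2.INTER_CUBIC))
a,b=onz(w,326,102.5,.005)[:2],onz(w,327.5,188,.005)[:2];print('holes',a,b,np.linalg.norm(a-b),np.arctan2(*(a-b)[::-1])-np.pi/2)
h=(a+b)/2;print('origin from holes',h-M(th)@[.022,0])
# block top
print('block',onz(w,306.5,151,.039)[:2])
E
```

```text
[[339  87]
 [340 199]
 [258 204]
 [248  93]]
(np.float64(0.6759817153606261), array([0.49365708, 0.16326536]), array([[ 1.53502432e-04,  2.79481550e-04],
       [ 1.80265883e-04, -1.19190351e-04],
       [-2.28762012e-05,  2.85382766e-05],
       [-3.10892114e-04, -1.88829475e-04]]))
holes [0.486199   0.20807615] [0.53585654 0.14555361] 0.07984321245916001 0.6712152263620297
origin from holes [0.49386572 0.16305028]
block [0.49343463 0.16298836]
```

View pics/w6a.png

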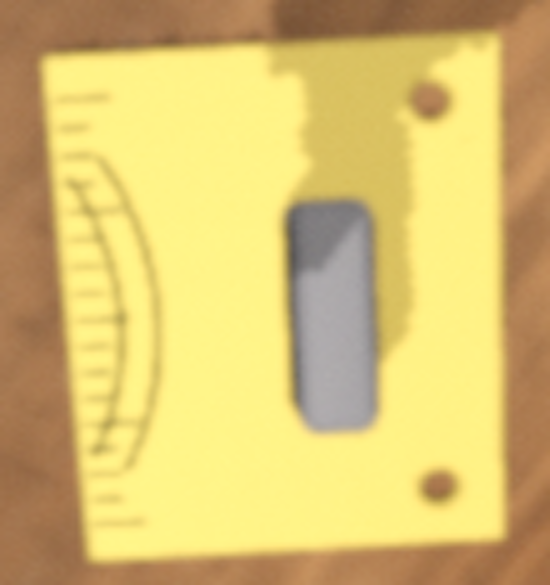

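Call:
drive_tool:
  deltas:
    - [[-0.002,0.01,-0.005],0.02]
    - [[-0.003,0.016,-0.015],0.02]
    - [[-0.003,0.016,-0.02],0.015]
    - [[-0.001,0.009,-0.02],0]
    - [[0,0.002,-0.015],0]
    - [[0,0,-0.01],0]
    - [[0,0,0],0]
    - [[0,0,0],0]

```text
time_s: 12.0
eef_pos: [0.4914, 0.1684, 0.078]
eef_rot: [0.005, 0.433, 0.901, 0.009]
wrist_force: [0.2, -0.5, 0.8]
opening: 0.502
```

```bash
python3 -c "
from h import *
st();snap('wrist','w7')"
```

```text
t 12.0 p [0.4914 0.1684 0.078 ] psi 2.2461 tz [ 0.0163  0.013  -0.9998] F [ 0.2 -0.5  0.8] T [ 0.01 -0.   -0.01] op 0.502 dq 0.008
```

View pics/w7.png

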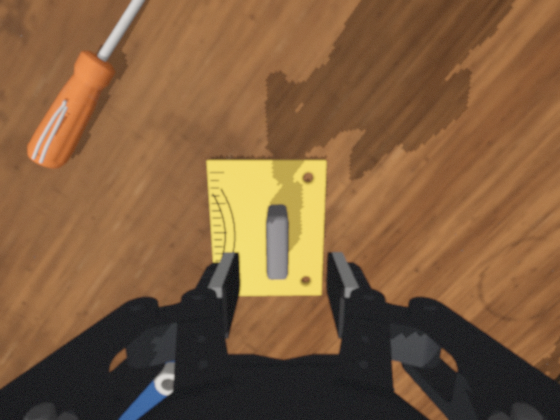

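```bash
python3 - <<'E'
from h import *
w=load('w7');f=np.ascontiguousarray(w['frame'][:,:,::-1])
th=.675;M=np.array([[np.cos(th),-np.sin(th)],[np.sin(th),np.cos(th)]])
a,b=onz(w,308,177.5,.005)[:2],onz(w,306,281,.005)[:2];print('holes',a,b,np.linalg.norm(a-b),np.arctan2(*(a-b)[::-1])-np.pi/2)
print('origin from holes',(a+b)/2-M@[.022,0])
for x,y in[(207,160),(327,158),(322,296)]:print(onz(w,x,y,.005)[:2])
P=[onz(w,*c,.005)[:2] for c in [(207,160),(326,158.5),(322,296)]]
print(fit2d([(-.048,.052),(.034,.052),(.034,-.052)],P))
cv2.imwrite('pics/w7a.png',cv2.resize(f[150:300,200:335],None,fx=4,fy=4,interpolation=cv2.INTER_CUBIC))
E
```

```text
holes [0.48572107 0.20834706] [0.53633646 0.145484  ] 0.08070738797932335 0.6778847879263132
origin from holes [0.49385321 0.16316779]
[0.42350764 0.17435828]
[0.48730484 0.22695433]
[0.55462439 0.14321426]
(np.float64(0.677071547078574), array([0.49403627, 0.16359204]), array([[-0.00053823,  0.00030952],
       [-0.00097124,  0.00084035],
       [ 0.00150947, -0.00114987]]))
```

View pics/w7a.png

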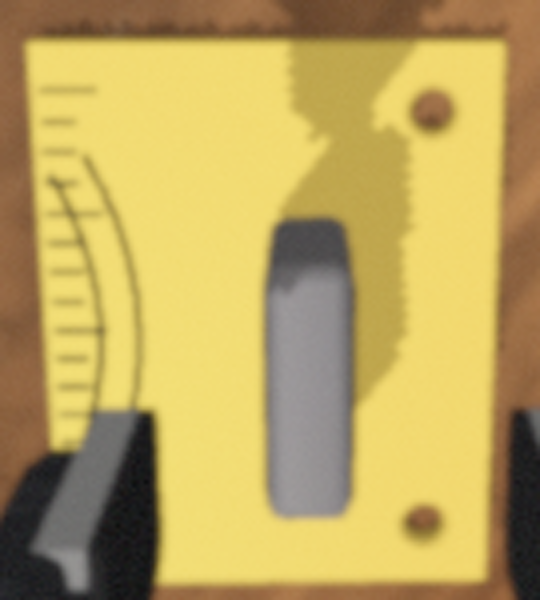

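Call:
drive_tool:
  deltas:
    - [[0.001,-0.002,-0.008],0]
    - [[0.001,-0.0015,-0.014],0]
    - [[0.0005,-0.001,-0.014],0]
    - [[0,0,-0.013],0]
    - [[0,0,-0.009],0]
    - [[0,0,-0.004],0]
    - [[0,0,0],0]

```text
time_s: 12.75
eef_pos: [0.496, 0.1622, 0.0127]
eef_rot: [0.006, 0.434, 0.901, 0.01]
wrist_force: [0.5, 0.5, -0.4]
opening: 0.493
```

```bash
python3 -c "
from h import *
st()"
```

```text
t 12.75 p [0.496  0.1622 0.0127] psi 2.2437 tz [ 0.0205  0.0133 -0.9997] F [ 0.5  0.5 -0.4] T [-0.04  0.05  0.01] op 0.493 dq 0.005
```

Call:
drive_tool:
  deltas:
    - [[-0.0017,0.0014,-0.0005],0]
    - [[0,0,0],0]

```text
time_s: 12.95
eef_pos: [0.4944, 0.1638, 0.0124]
eef_rot: [0.006, 0.434, 0.901, 0.011]
wrist_force: [0.2, 0.5, 0.7]
opening: 0.503
```

Call:
drive_tool:
  deltas:
    - [[0,0,0],0]
    - [[0,0,0],0]
    - [[0,0,0],0]
    - [[0,0,0],0]
    - [[0,0,0],0]
  gripper: 0.08

```text
time_s: 13.45
eef_pos: [0.4955, 0.1641, 0.0146]
eef_rot: [0.008, 0.434, 0.901, 0.011]
wrist_force: [0.5, -0.2, -0.8]
opening: 0.152
```

```bash
python3 -c "
from h import *
st()"
```

```text
t 13.45 p [0.4955 0.1641 0.0146] psi 2.2445 tz [ 0.0236  0.0132 -0.9996] F [ 0.5 -0.2 -0.8] T [-0.05 -0.01 -0.01] op 0.152 dq 0.003
```

Call:
drive_tool:
  deltas:
    - [[0,0,0.006],0]
    - [[0,0,0.012],0]
    - [[0,0,0.018],0]
    - [[0,0,0.02],0]
    - [[0,-0.005,0.02],0]
    - [[0,-0.01,0.02],-0.05]
    - [[0,-0.015,0.02],-0.1]
    - [[0,-0.018,0.01],-0.13]
    - [[0,-0.02,0],-0.14]
    - [[0,-0.02,0],-0.14]

```text
time_s: 14.45
eef_pos: [0.4958, 0.0754, 0.1541]
eef_rot: [0.013, 0.671, 0.741, 0.011]
wrist_force: [0.7, -0.3, -0.9]
opening: 0.149
```

Call:
drive_tool:
  deltas:
    - [[0,-0.02,0],-0.14]
    - [[0,-0.02,0],-0.14]
    - [[0,-0.02,0],-0.14]
    - [[0,-0.02,0],-0.08]
    - [[0,-0.015,0],-0.03]
    - [[0,-0.008,0],0]
    - [[0,0,0],0]

```text
time_s: 15.15
eef_pos: [0.497, -0.0339, 0.162]
eef_rot: [0.02, 0.849, 0.527, 0.01]
wrist_force: [-0.6, 0.2, -0.6]
opening: 0.15
```

```bash
python3 -c "
from h import *
st();snap('wrist','w8')"
```

```text
t 15.15 p [ 0.497  -0.0339  0.162 ] psi 1.1113 tz [ 0.038  -0.0231 -0.999 ] F [-0.6  0.2 -0.6] T [ 0.02  0.04 -0.04] op 0.15 dq 0.013
```

View pics/w8.png

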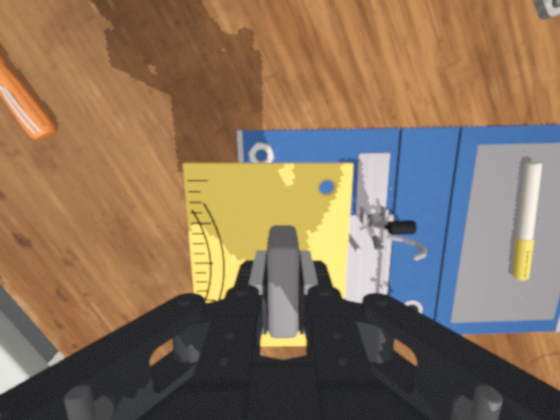

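Call:
drive_tool:
  deltas:
    - [[0,0,0],0.1]
    - [[0,0,0],0.14]
    - [[0,0,0],0.14]
    - [[0,0,0],0.1]
    - [[0,0,0],0.04]
    - [[-0.04,0,0],0]
    - [[-0.04,0,0],0]
    - [[0,0,0],0]
    - [[0,0,0],0]

```text
time_s: 16.1
eef_pos: [0.4136, -0.0253, 0.1617]
eef_rot: [0.014, 0.672, 0.741, 0.016]
wrist_force: [0.0, 0.8, -0.0]
opening: 0.156
```

```bash
python3 -c "
from h import *
st()"
```

```text
t 16.1 p [ 0.4136 -0.0253  0.1617] psi 1.6686 tz [ 0.0419  0.0044 -0.9991] F [ 0.   0.8 -0. ] T [ 0.02  0.05 -0.01] op 0.156 dq 0.049
```

Call:
drive_tool:
  deltas:
    - [[0.008,0,0],0]
    - [[0.014,0,0],0]
    - [[0.014,0,0],0]
    - [[0.014,0,0],0]
    - [[0.014,0,0],0]
    - [[0.008,0,0],0]
    - [[-0.04,0,0],0]
    - [[-0.04,0,0],0]
    - [[0,0,0],0]
    - [[0,0,0],0]

```text
time_s: 17.1
eef_pos: [0.4179, -0.0237, 0.1609]
eef_rot: [0.014, 0.669, 0.743, 0.017]
wrist_force: [-0.1, -0.4, -0.9]
opening: 0.152
```

```bash
python3 -c "
from h import *
st()"
```

```text
t 17.1 p [ 0.4179 -0.0237  0.1609] psi 1.6751 tz [ 0.0437  0.0059 -0.999 ] F [-0.1 -0.4 -0.9] T [ 0.02 -0.05  0.02] op 0.152 dq 0.032
```

Call:
drive_tool:
  deltas:
    - [[-0.035,0,0.03],0]
    - [[-0.035,0,0.03],0]
    - [[0,0,0],0]
    - [[0,0,0],0]

```text
time_s: 17.5
eef_pos: [0.3492, -0.0242, 0.222]
eef_rot: [0.012, 0.669, 0.743, 0.016]
wrist_force: [-0.4, -0.2, -0.1]
opening: 0.147
```

```bash
python3 -c "
from h import *
st()"
```

```text
t 17.5 p [ 0.3492 -0.0242  0.222 ] psi 1.6764 tz [ 0.0394  0.0076 -0.9992] F [-0.4 -0.2 -0.1] T [0.04 0.05 0.03] op 0.147 dq 0.045
```

Call:
drive_tool:
  deltas:
    - [[0.04,0,0],0]
    - [[0.04,0,0],0]
    - [[0,0,0],0]
    - [[0,0,0],0]

```text
time_s: 17.9
eef_pos: [0.4359, -0.0242, 0.2202]
eef_rot: [0.013, 0.669, 0.743, 0.016]
wrist_force: [-1.2, 0.3, -0.6]
opening: 0.147
```

```bash
python3 -c "
from h import *
st()"
```

```text
t 17.9 p [ 0.4359 -0.0242  0.2202] psi 1.6766 tz [ 0.0404  0.0072 -0.9992] F [-1.2  0.3 -0.6] T [0.03 0.   0.03] op 0.147 dq 0.082
```

Call:
drive_tool:
  deltas:
    - [[0.02,0,0],0]
    - [[0.025,0,0],0]
    - [[0.025,0,0],0]
    - [[0.025,0,0],0]
    - [[0.025,0,0],0]
    - [[0.025,0,-0.01],0]
    - [[0.015,0,-0.01],0]
    - [[0,0,0],0]

```text
time_s: 18.7
eef_pos: [0.6001, -0.0229, 0.1925]
eef_rot: [0.008, 0.669, 0.743, 0.014]
wrist_force: [0.3, 0.4, -0.8]
opening: 0.153
```

```bash
python3 -c "
from h import *
st()"
```

```text
t 18.7 p [ 0.6001 -0.0229  0.1925] psi 1.6769 tz [ 0.031   0.01   -0.9995] F [ 0.3  0.4 -0.8] T [0.   0.09 0.02] op 0.153 dq 0.021
```

Call:
drive_tool:
  deltas:
    - [[-0.04,0,0.025],0]
    - [[-0.04,0,0.025],0]
    - [[-0.04,0,0.025],0]
    - [[0,0,0],0]
    - [[0,0,0],0]

```text
time_s: 19.2
eef_pos: [0.471, -0.0218, 0.2616]
eef_rot: [0.001, 0.669, 0.744, 0.01]
wrist_force: [1.7, -0.9, -0.7]
opening: 0.151
```

```bash
python3 -c "
from h import *
st()"
```

```text
t 19.2 p [ 0.471  -0.0218  0.2616] psi 1.6772 tz [ 0.0157  0.0136 -0.9998] F [ 1.7 -0.9 -0.7] T [-0.05 -0.01 -0.  ] op 0.151 dq 0.069
```

Call:
drive_tool:
  deltas:
    - [[0.008,-0.01,-0.005],-0.06]
    - [[0.015,-0.01,-0.01],-0.13]
    - [[0.02,-0.01,-0.015],-0.13]
    - [[0.025,-0.01,-0.015],-0.12]
    - [[0.025,-0.01,-0.01],-0.07]
    - [[0.025,-0.01,-0.01],-0.03]
    - [[0.015,-0.01,0],0]
    - [[0,0,0],0]

```text
time_s: 20.0
eef_pos: [0.6091, -0.0934, 0.1859]
eef_rot: [0.001, 0.849, 0.529, 0.007]
wrist_force: [-0.1, -0.4, 0.1]
opening: 0.155
```

```bash
python3 -c "
from h import *
st()"
```

```text
t 20.0 p [ 0.6091 -0.0934  0.1859] psi 1.1149 tz [ 0.0134  0.0049 -0.9999] F [-0.1 -0.4  0.1] T [-0.03 -0.04  0.  ] op 0.155 dq 0.036
```

Call:
drive_tool:
  deltas:
    - [[-0.04,-0.012,0.02],0]
    - [[-0.04,-0.012,0.015],0]
    - [[-0.03,-0.01,0],0]
    - [[0,0,0],0]
    - [[0,0,0],0]

```text
time_s: 20.5
eef_pos: [0.4921, -0.1248, 0.212]
eef_rot: [-0.006, 0.848, 0.53, 0.002]
wrist_force: [0.1, -0.5, -0.3]
opening: 0.152
```

```bash
python3 -c "
from h import *
st();snap('wrist','w9')"
```

```text
t 20.5 p [ 0.4921 -0.1248  0.212 ] psi 1.1168 tz [-0.0021  0.0125 -0.9999] F [ 0.1 -0.5 -0.3] T [ 0.04 -0.03  0.03] op 0.152 dq 0.038
```

View pics/w9.png

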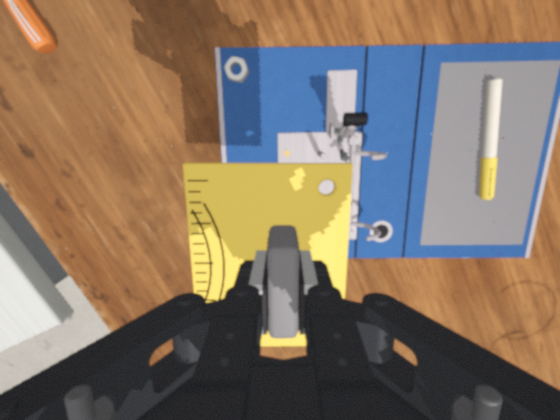

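```bash
cat >> h.py <<'E'
th,tt=-0.4407,np.array([ 0.52818, -0.13955])
M=np.array([[np.cos(th),-np.sin(th)],[np.sin(th),np.cos(th)]])
def mech(p): return M.T@(np.array(p)[:2]-tt)*1000
def world(p): return M@(np.array(p)/1000)+tt
E
python3 - <<'E'
from h import *
w=load('w9');o=get_obs();p=o['eef_pos'];zt=p[2]-.0096
f=np.ascontiguousarray(w['frame'][:,:,::-1])
hsv=cv2.cvtColor(f,cv2.COLOR_BGR2HSV)
m=cv2.inRange(hsv,(20,120,100),(35,255,255));m[:150]=0;m[:,:170]=0;m[:,400:]=0
xs=np.nonzero(m.any(0))[0];print(xs.min(),xs.max())
# edges fit
top=[np.nonzero(m[150:220,x])[0][0]+150 for x in range(195,345,5)]
print('topedge',np.polyfit(range(195,345,5),top,1), top[:3],top[-3:])
rt=[np.nonzero(m[y,170:400])[0][-1]+170 for y in range(175,290,5)];print('right',rt)
lf=[np.nonzero(m[y,170:400])[0][0]+170 for y in range(175,290,5)];print('left',lf)
sub=f[170:205,305:350];g=cv2.inRange(cv2.cvtColor(sub,cv2.COLOR_BGR2HSV),(0,0,0),(180,100,255))
n,l,s,c=cv2.connectedComponentsWithStats(g);print(s,c+[305,170])
h=onz(w,326.3,186.8,zt);print('hole mech',mech(h),'tcp mech',mech(p),'diff',mech(h)-mech(p))
for q in [(183.5,163),(352,163)]: print('corner',mech(onz(w,*q,zt))-mech(p))
a=onz(w,183.5,163,zt)-onz(w,352,163,zt);print('len',np.linalg.norm(a),'yaw',np.arctan2(-a[1],-a[0]))
cv2.imwrite('pics/w9a.png',cv2.resize(f[40:300,170:400],None,fx=2.3*1.3,fy=2.3,interpolation=cv2.INTER_CUBIC))
E
```

```text
183 351
topedge [7.43047831e-03 1.61779014e+02] [np.int64(163), np.int64(163), np.int64(163)] [np.int64(164), np.int64(164), np.int64(164)]
right [np.int64(350), np.int64(350), np.int64(349), np.int64(349), np.int64(348), np.int64(348), np.int64(347), np.int64(347), np.int64(346), np.int64(346), np.int64(346), np.int64(346), np.int64(345), np.int64(345), np.int64(344), np.int64(343), np.int64(343), np.int64(347), np.int64(347), np.int64(347), np.int64(346), np.int64(346), np.int64(346)]
left [np.int64(184), np.int64(184), np.int64(184), np.int64(185), np.int64(185), np.int64(186), np.int64(186), np.int64(187), np.int64(187), np.int64(188), np.int64(188), np.int64(188), np.int64(188), np.int64(189), np.int64(189), np.int64(190), np.int64(190), np.int64(190), np.int64(191), np.int64(191), np.int64(192), np.int64(192), np.int64(193)]
[[   0    0   45   35 1359]
 [  13    9   17   16  216]] [[327.16777042 187.07137601]
 [325.94444444 186.55092593]]
hole mech [-17.7211671   38.46713724] tcp mech [-38.97593688  -1.92953248] diff [21.25476979 40.39666972]
corner [-49.35684267  53.14070555]
corner [33.588251   52.09452541]
len 0.082951691099769 yaw -0.45331225491646876
```

View pics/w9a.png

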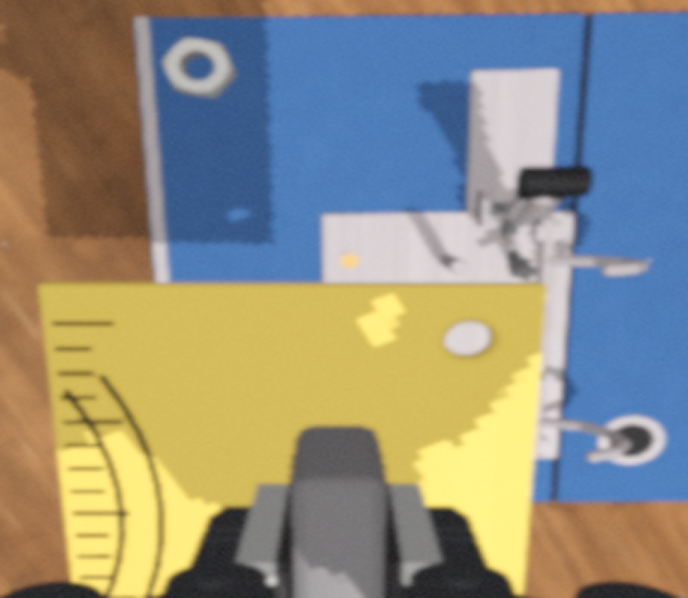

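Call:
drive_tool:
  deltas:
    - [[0.003,-0.001,-0.01],0.01]
    - [[0.005,-0.002,-0.018],0.004]
    - [[0.005,-0.002,-0.02],0]
    - [[0.004,-0.002,-0.02],0]
    - [[0,0,-0.02],0]
    - [[0,0,-0.018],0]
    - [[0,0,-0.01],0]
    - [[0,0,0],0]
    - [[0,0,0],0]

```text
time_s: 21.45
eef_pos: [0.5149, -0.1279, 0.085]
eef_rot: [-0.007, 0.841, 0.541, 0.002]
wrist_force: [-0.1, -0.5, -0.5]
opening: 0.152
```

```bash
python3 -c "
from h import *
st();print(mech(get_obs()['eef_pos']));w=snap('wrist','w10')
cv2.imwrite('pics/w10a.png',cv2.resize(w['frame'][60:330,170:400,::-1],None,fx=2.2,fy=2.2,interpolation=cv2.INTER_CUBIC))"
```

```text
t 21.45 p [ 0.5149 -0.1279  0.085 ] psi 1.1424 tz [-0.004   0.0147 -0.9999] F [-0.1 -0.5 -0.5] T [-0.01  0.02 -0.01] op 0.152 dq 0.018
[-16.98298634   4.90029594]
```

View pics/w10a.png

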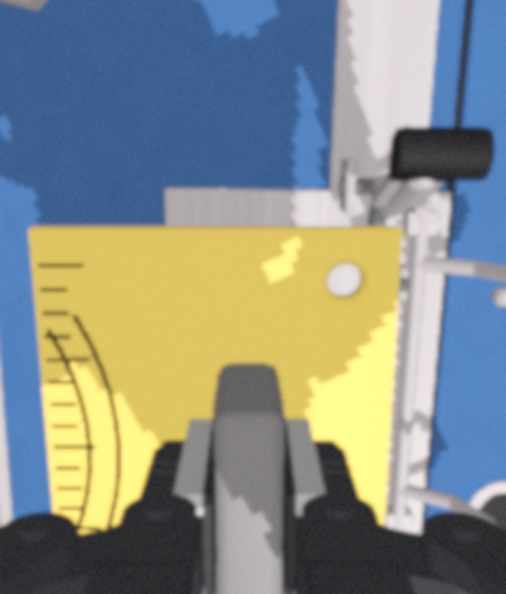

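Call:
drive_tool:
  deltas:
    - [[-0.002,-0.001,-0.004],-0.01]
    - [[-0.002,-0.001,-0.006],0]
    - [[-0.0015,-0.001,-0.005],0]
    - [[0,0,-0.002],0]
    - [[0,0,0],0]

```text
time_s: 22.0
eef_pos: [0.5107, -0.1322, 0.0696]
eef_rot: [-0.005, 0.844, 0.536, 0.004]
wrist_force: [0.1, 0.3, -0.7]
opening: 0.152
```

```bash
python3 -c "
from h import *
st();print(mech(get_obs()['eef_pos']));w=snap('wrist','w11')
cv2.imwrite('pics/w11a.png',cv2.resize(w['frame'][150:230,290:370,::-1],None,fx=7,fy=7,interpolation=cv2.INTER_CUBIC))"
```

```text
t 22.0 p [ 0.5107 -0.1322  0.0696] psi 1.1315 tz [ 0.0012  0.0121 -0.9999] F [ 0.1  0.3 -0.7] T [-0.01 -0.   -0.01] op 0.152 dq 0.005
[-18.91595397  -0.76998443]
```

View pics/w11a.png

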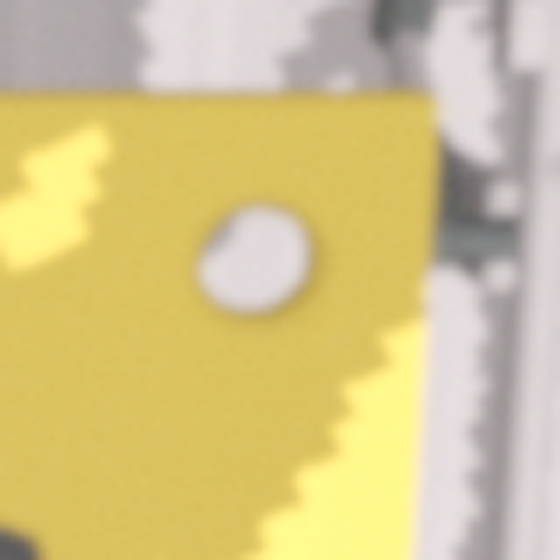

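Call:
drive_tool:
  deltas:
    - [[-0.002,0.001,-0.003],0]
    - [[0,0,-0.002],0]
    - [[0,0,0],0]

```text
time_s: 22.35
eef_pos: [0.5089, -0.1312, 0.0647]
eef_rot: [-0.004, 0.844, 0.536, 0.004]
wrist_force: [0.8, -0.3, -1.4]
opening: 0.15
```

```bash
python3 -c "
from h import *
st();print(mech(get_obs()['eef_pos']));w=snap('wrist','w12')
cv2.imwrite('pics/w12a.png',cv2.resize(w['frame'][150:230,290:370,::-1],None,fx=7,fy=7,interpolation=cv2.INTER_CUBIC))"
```

```text
t 22.35 p [ 0.5089 -0.1312  0.0647] psi 1.1316 tz [ 0.002   0.0117 -0.9999] F [ 0.8 -0.3 -1.4] T [ 0.   -0.01 -0.01] op 0.15 dq 0.003
[-20.99401726  -0.69861378]
```

View pics/w12a.png

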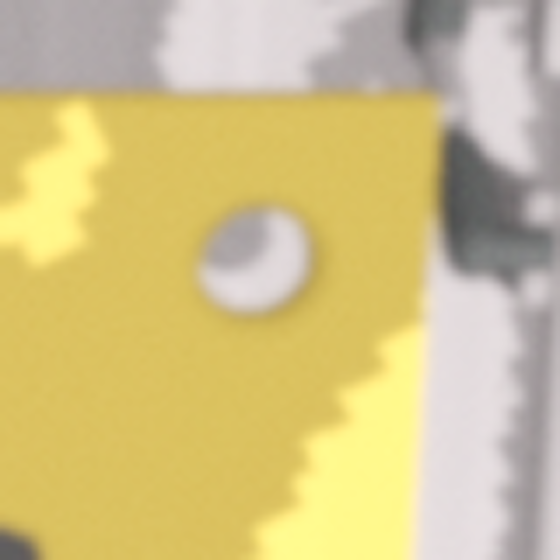

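```bash
python3 -c "
from h import *
w=load('w12');z=get_obs()['eef_pos'][2]
for d in(.0096,.008):
  h=mech(onz(w,326.4,186.9,z-d));print('hole',h)
print('tip',mech(onz(w,323.9,183.1,.044)),mech(onz(w,323.9,183.1,.042)))"
```

```text
hole [-0.30706474 40.18735866]
hole [-0.53130344 40.48190871]
tip [-0.16347131 40.19885363] [ 0.09964198 39.85566466]
```

Call:
drive_tool:
  deltas:
    - [[0.0002,0,-0.003],0]
    - [[0,0,-0.003],0]
    - [[0,0,-0.002],0]
    - [[0,0,-0.002],0]
    - [[0,0,0],0]

```text
time_s: 22.9
eef_pos: [0.5092, -0.1312, 0.0539]
eef_rot: [-0.004, 0.844, 0.536, 0.004]
wrist_force: [-0.6, 0.1, -0.5]
opening: 0.152
```

```bash
python3 -c "
from h import *
st();print(mech(get_obs()['eef_pos']));w=snap('wrist','w13')
cv2.imwrite('pics/w13a.png',cv2.resize(w['frame'][150:230,290:370,::-1],None,fx=7,fy=7,interpolation=cv2.INTER_CUBIC))"
```

```text
t 22.9 p [ 0.5092 -0.1312  0.0539] psi 1.1317 tz [ 0.002   0.0117 -0.9999] F [-0.6  0.1 -0.5] T [0.04 0.03 0.05] op 0.152 dq 0.005
[-20.70364417  -0.528212  ]
```

View pics/w13a.png

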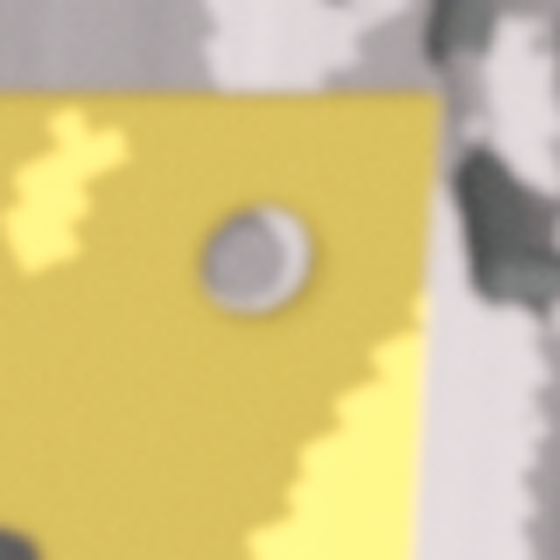

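Call:
drive_tool:
  deltas:
    - [[-0.0006,-0.0001,0],0]
    - [[0,0,-0.002],0]
    - [[0,0,-0.002],0]
    - [[0,0,0],0]

```text
time_s: 23.35
eef_pos: [0.5089, -0.1315, 0.0499]
eef_rot: [-0.004, 0.844, 0.536, 0.004]
wrist_force: [-0.9, -0.1, 0.1]
opening: 0.153
```

```bash
python3 -c "
from h import *
st();print(mech(get_obs()['eef_pos']));w=snap('wrist','w14')
cv2.imwrite('pics/w14a.png',cv2.resize(w['frame'][150:230,290:370,::-1],None,fx=7,fy=7,interpolation=cv2.INTER_CUBIC))"
```

```text
t 23.35 p [ 0.5089 -0.1315  0.0499] psi 1.1317 tz [ 0.0027  0.0113 -0.9999] F [-0.9 -0.1  0.1] T [-0.05  0.07  0.05] op 0.153 dq 0.022
[-20.91278334  -0.93177178]
```

View pics/w14a.png

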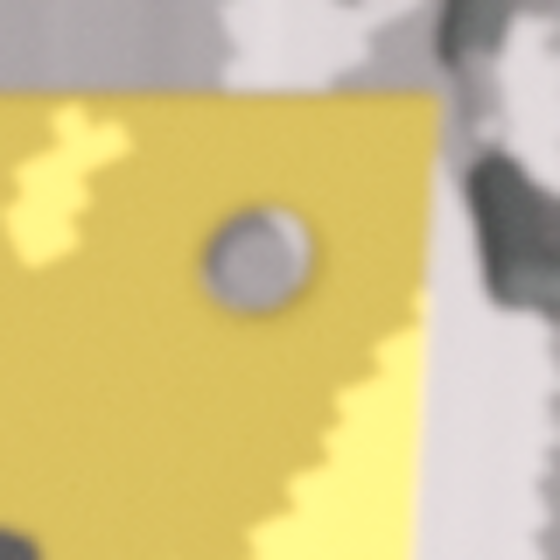

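Call:
drive_tool:
  deltas:
    - [[-0.0006,0,-0.001],0]
    - [[0,0,-0.002],0]
    - [[0,0,-0.003],0]
    - [[0,0,0],0]

```text
time_s: 23.8
eef_pos: [0.5084, -0.1315, 0.0437]
eef_rot: [-0.004, 0.844, 0.536, 0.004]
wrist_force: [0.3, 0.1, -0.6]
opening: 0.154
```

```bash
python3 -c "
from h import *
st();print(mech(get_obs()['eef_pos']));w=snap('wrist','w15')
cv2.imwrite('pics/w15a.png',cv2.resize(w['frame'][150:230,290:370,::-1],None,fx=7,fy=7,interpolation=cv2.INTER_CUBIC))"
```

```text
t 23.8 p [ 0.5084 -0.1315  0.0437] psi 1.1317 tz [ 0.003   0.0112 -0.9999] F [ 0.3  0.1 -0.6] T [-0.01  0.01  0.03] op 0.154 dq 0.021
[-21.34073753  -1.18207875]
```

View pics/w15a.png

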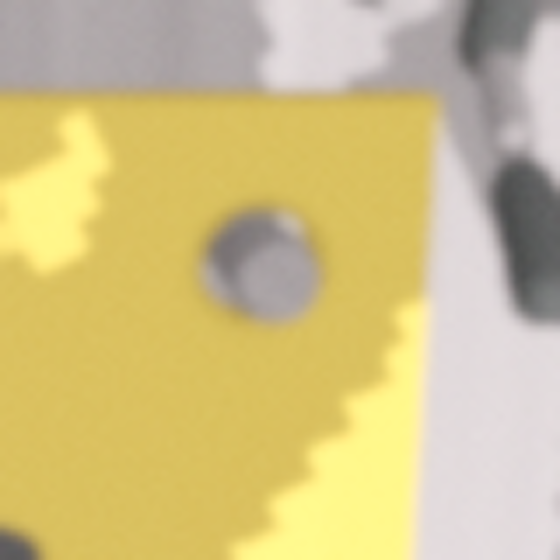

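Call:
drive_tool:
  deltas:
    - [[0,0,-0.003],0]
    - [[0,0,-0.003],0]
    - [[0,0,-0.003],0]
    - [[0,0,0],0]

```text
time_s: 24.25
eef_pos: [0.5085, -0.1316, 0.034]
eef_rot: [-0.004, 0.844, 0.536, 0.004]
wrist_force: [-1.0, 0.0, -0.5]
opening: 0.154
```

```bash
python3 -c "
from h import *
st();print(mech(get_obs()['eef_pos']))"
```

```text
t 24.25 p [ 0.5085 -0.1316  0.034 ] psi 1.1317 tz [ 0.0033  0.0111 -0.9999] F [-1.   0.  -0.5] T [ 0.03  0.03 -0.04] op 0.154 dq 0.005
[-21.19836104  -1.17944392]
```

Call:
drive_tool:
  deltas:
    - [[0,0,-0.003],0]
    - [[0,0,-0.003],0]
    - [[0,0,-0.002],0]
    - [[0,0,0],0]

```text
time_s: 24.65
eef_pos: [0.5084, -0.1315, 0.0252]
eef_rot: [-0.004, 0.844, 0.536, 0.004]
wrist_force: [-0.3, -0.3, -1.4]
opening: 0.15
```

```bash
python3 -c "
from h import *
st();print(mech(get_obs()['eef_pos']));w=snap('wrist','w16')
cv2.imwrite('pics/w16a.png',cv2.resize(w['frame'][150:230,290:370,::-1],None,fx=7,fy=7,interpolation=cv2.INTER_CUBIC))"
```

```text
t 24.65 p [ 0.5084 -0.1315  0.0252] psi 1.1318 tz [ 0.0031  0.0112 -0.9999] F [-0.3 -0.3 -1.4] T [ 0.02 -0.02 -0.02] op 0.15 dq 0.023
[-21.26645257  -1.16458916]
```

View pics/w16a.png

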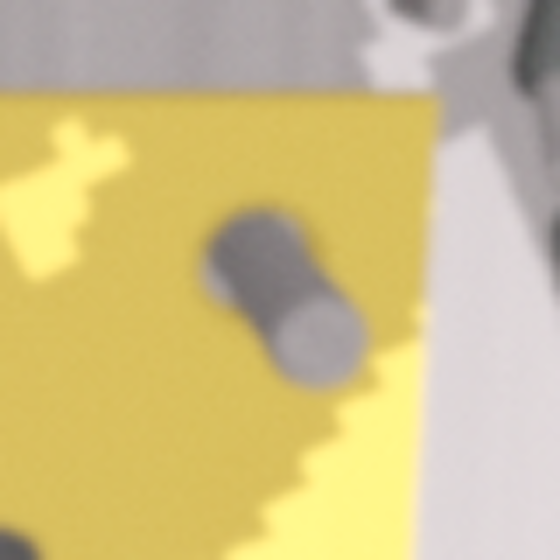

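Call:
drive_tool:
  deltas:
    - [[0.0002,0,-0.0015],0]
    - [[0,0,-0.0015],0]
    - [[0,0,-0.0015],0]
    - [[0,0,0],0]

```text
time_s: 25.1
eef_pos: [0.5089, -0.1317, 0.0207]
eef_rot: [-0.004, 0.844, 0.536, 0.004]
wrist_force: [-1.0, -0.3, -0.9]
opening: 0.149
```

```bash
python3 -c "
from h import *
st();print(mech(get_obs()['eef_pos']))"
```

```text
t 25.1 p [ 0.5089 -0.1317  0.0207] psi 1.1317 tz [ 0.0036  0.0109 -0.9999] F [-1.  -0.3 -0.9] T [-0.02 -0.05  0.01] op 0.149 dq 0.013
[-20.7713595   -1.07910305]
```

Call:
drive_tool:
  deltas:
    - [[0,0,-0.001],0]
    - [[0,0,0],0]

```text
time_s: 25.3
eef_pos: [0.5089, -0.1317, 0.0196]
eef_rot: [-0.004, 0.844, 0.536, 0.004]
wrist_force: [0.1, -0.0, 0.4]
opening: 0.152
```

Call:
drive_tool:
  deltas:
    - [[0,0,-0.001],0]
    - [[0,0,0],0]

```text
time_s: 25.5
eef_pos: [0.5092, -0.1317, 0.0189]
eef_rot: [-0.003, 0.844, 0.536, 0.005]
wrist_force: [-1.4, 0.6, 1.4]
opening: 0.152
```

```bash
python3 -c "
from h import *
st();print(mech(get_obs()['eef_pos']))"
```

```text
t 25.5 p [ 0.5092 -0.1317  0.0189] psi 1.1318 tz [ 0.0041  0.0107 -0.9999] F [-1.4  0.6  1.4] T [-0.02  0.15 -0.05] op 0.152 dq 0.004
[-20.48697921  -1.0304849 ]
```

Call:
drive_tool:
  deltas:
    - [[0,0,-0.001],0]
    - [[0,0,0],0]

```text
time_s: 25.7
eef_pos: [0.5094, -0.1317, 0.0184]
eef_rot: [-0.003, 0.844, 0.536, 0.005]
wrist_force: [-1.6, 1.1, 3.5]
opening: 0.151
```

Call:
drive_tool:
  deltas:
    - [[0,0,-0.001],0]
    - [[0,0,0],0]

```text
time_s: 25.9
eef_pos: [0.5094, -0.1317, 0.0181]
eef_rot: [-0.003, 0.844, 0.536, 0.005]
wrist_force: [-2.1, 1.3, 5.0]
opening: 0.149
```

```bash
python3 -c "
from h import *
st();print(mech(get_obs()['eef_pos']));w=snap('wrist','w17')"
```

```text
t 25.9 p [ 0.5094 -0.1317  0.0181] psi 1.132 tz [ 0.004   0.0105 -0.9999] F [-2.1  1.3  5. ] T [-0.06  0.4  -0.09] op 0.149 dq 0.008
[-20.34351618  -0.92765332]
```

View pics/w17.png

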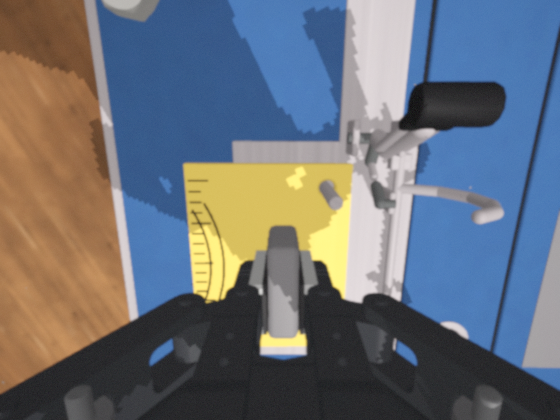

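Call:
drive_tool:
  deltas:
    - [[0,0,0.0005],0]
    - [[0,0,0],0]
    - [[0,0,0],0]
    - [[0,0,0],0]
  gripper: 0.4

```text
time_s: 26.35
eef_pos: [0.5096, -0.1319, 0.0182]
eef_rot: [-0.003, 0.844, 0.536, 0.005]
wrist_force: [-0.2, 0.0, 0.4]
opening: 0.397
```

```bash
python3 -c "
from h import *
st();print(mech(get_obs()['eef_pos']))"
```

```text
t 26.35 p [ 0.5096 -0.1319  0.0182] psi 1.132 tz [ 0.0048  0.0101 -0.9999] F [-0.2  0.   0.4] T [-0.02  0.04 -0.01] op 0.397 dq 0.004
[-20.07089011  -1.04637073]
```

Call:
drive_tool:
  deltas:
    - [[0,0,0.005],0]
    - [[0,0,0.01],0]
    - [[0,0,0.015],0]
    - [[0,0,0.02],0]
    - [[0,0,0.02],0]
    - [[0,0,0.02],0]
    - [[0,0,0.02],0]
    - [[0,0,0.01],0]
    - [[0,0,0],0]

```text
time_s: 27.25
eef_pos: [0.5094, -0.1319, 0.1477]
eef_rot: [-0.002, 0.844, 0.536, 0.005]
wrist_force: [0.4, -0.7, -0.1]
opening: 0.398
```

```bash
python3 -c "
from h import *
st();print(mech(get_obs()['eef_pos']));w=snap('wrist','w18')"
```

```text
t 27.25 p [ 0.5094 -0.1319  0.1477] psi 1.132 tz [ 0.0072  0.0088 -0.9999] F [ 0.4 -0.7 -0.1] T [ 0.05 -0.05  0.  ] op 0.398 dq 0.007
[-20.20984525  -1.06607806]
```

View pics/w18.png

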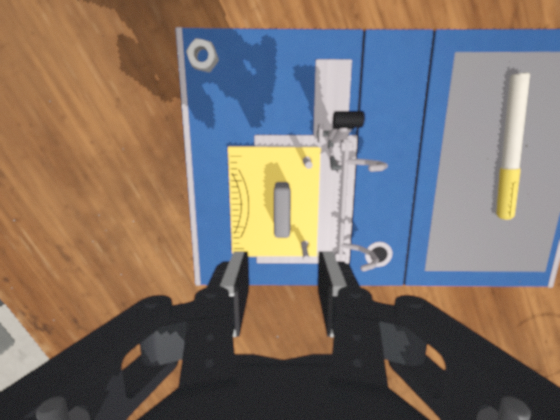

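Call:
drive_tool:
  deltas:
    - [[0.01,0.007,0],0]
    - [[0.017,0.012,0],0]
    - [[0.018,0.013,0],0]
    - [[0.015,0.011,0],0]
    - [[0.007,0.005,-0.005],0]
    - [[0,0,-0.01],0]
    - [[0,0,-0.01],0]
    - [[0,0,0],0]
  gripper: 0.5

```text
time_s: 28.1
eef_pos: [0.5754, -0.0783, 0.1109]
eef_rot: [-0.008, 0.844, 0.536, 0.001]
wrist_force: [0.4, 0.2, 0.2]
opening: 0.502
```

```bash
python3 - <<'E'
from h import *
st();print(mech(get_obs()['eef_pos']));w=snap('wrist','w19')
a=load('w18')
print(mech(onz(a,349,119,.079)))
P=[(228,147),(319.5,146),(318,257.5),(232,258)]
Q=[onz(a,*p,.010)[:2] for p in P];print([mech(q).round(1) for q in Q])
print(fit2d([(-.048,.052),(.034,.052),(.034,-.052),(-.048,-.052)],Q)[::2])
E
```

```text
t 28.1 p [ 0.5754 -0.0783  0.1109] psi 1.1305 tz [-0.0062  0.0145 -0.9999] F [0.4 0.2 0.2] T [ 0.07  0.04 -0.07] op 0.502 dq 0.004
[16.54996805 75.51533373]
[22.31655593 74.03275887]
[array([-69.5,  52. ]), array([11.8, 53. ]), array([ 13.8, -53.9]), array([-70.4, -54.4])]
(np.float64(-0.4338485627929186), array([[ 0.00084303,  0.00082752],
       [ 0.00040264,  0.0015154 ],
       [ 0.00033652, -0.00165464],
       [-0.00158218, -0.00068828]]))
```

View pics/w19.png

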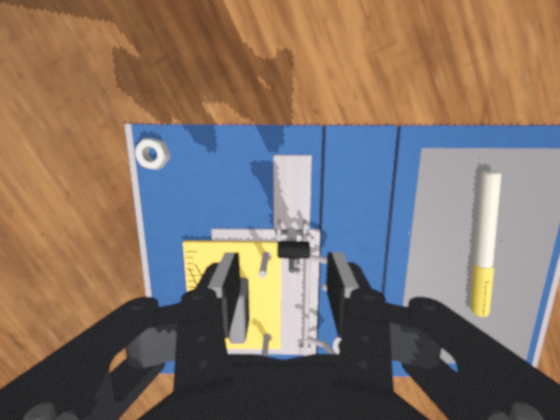

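Call:
drive_tool:
  deltas:
    - [[0.0022,-0.0017,-0.005],0]
    - [[0.0022,-0.0017,-0.01],0]
    - [[0,0,-0.012],0]
    - [[0,0,-0.012],0]
    - [[0,0,-0.006],0]
    - [[0,0,-0.002],0]
    - [[0,0,0],0]

```text
time_s: 28.85
eef_pos: [0.5792, -0.0838, 0.0602]
eef_rot: [-0.008, 0.845, 0.534, 0.001]
wrist_force: [0.4, 0.4, -0.1]
opening: 0.505
```

```bash
python3 - <<'E'
from h import *
st();print(mech(get_obs()['eef_pos']));w=snap('wrist','w20')
E
```

```text
t 28.85 p [ 0.5792 -0.0838  0.0602] psi 1.1277 tz [-0.0061  0.0143 -0.9999] F [ 0.4  0.4 -0.1] T [-0.02 -0.01  0.03] op 0.505 dq 0.004
[22.3263774  72.21121409]
```

View pics/w20.png

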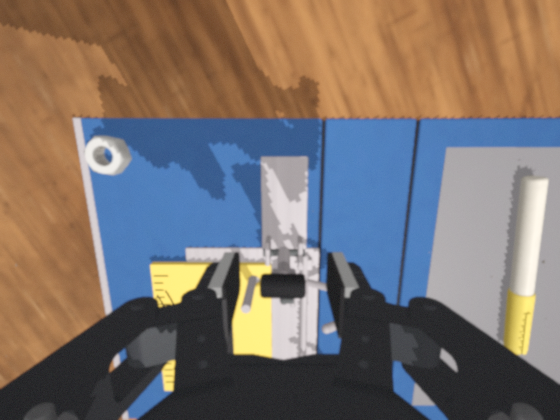

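Call:
drive_tool:
  deltas:
    - [[0.0007,0.0019,0.003],0]
    - [[0,0,0],0]

```text
time_s: 29.1
eef_pos: [0.5806, -0.0818, 0.0645]
eef_rot: [-0.007, 0.845, 0.534, 0.002]
wrist_force: [0.6, -0.1, -0.6]
opening: 0.501
```

Call:
drive_tool:
  deltas:
    - [[0,0,0],0]
    - [[0,0,0],0]
    - [[0,0,0],0]
    - [[0,0,0],0]
  gripper: 0.15

```text
time_s: 29.5
eef_pos: [0.5808, -0.0816, 0.0656]
eef_rot: [-0.007, 0.845, 0.535, 0.002]
wrist_force: [-0.8, 0.2, -0.2]
opening: 0.212
```

```bash
python3 - <<'E'
from h import *
st();print(mech(get_obs()['eef_pos']))
E
```

```text
t 29.5 p [ 0.5808 -0.0816  0.0656] psi 1.1285 tz [-0.0038  0.0134 -0.9999] F [-0.8  0.2 -0.2] T [0.02 0.05 0.03] op 0.212 dq 0.003
[22.89950801 74.8621894 ]
```

Call:
drive_tool:
  deltas:
    - [[0.002,0.0041,-0.001],0]
    - [[0.002,0.0041,-0.0012],0]
    - [[0.0025,0.0053,-0.0022],0]
    - [[0.0029,0.0062,-0.0036],0]
    - [[0.0028,0.006,-0.0044],0]

```text
time_s: 30.0
eef_pos: [0.5908, -0.0653, 0.0559]
eef_rot: [-0.002, 0.845, 0.535, -0.005]
wrist_force: [-8.9, -2.2, 15.7]
opening: 0.208
```

```bash
python3 - <<'E'
from h import *
st();print(mech(get_obs()['eef_pos']))
E
```

```text
t 30.0 p [ 0.5908 -0.0653  0.0559] psi 1.1292 tz [-0.0108 -0.0027 -0.9999] F [-8.9 -2.2 15.7] T [-0.77  1.46  0.01] op 0.208 dq 0.123
[24.95467309 93.85778519]
```

Call:
drive_tool:
  deltas:
    - [[0.0003,0.0042,0.0005],0]
    - [[0,0,0],0]

```text
time_s: 30.2
eef_pos: [0.59, -0.0645, 0.0576]
eef_rot: [0.0, 0.844, 0.536, -0.009]
wrist_force: [-6.0, -6.3, 4.9]
opening: 0.206
```

```bash
python3 - <<'E'
from h import *
st();print(mech(get_obs()['eef_pos']))
E
```

```text
t 30.2 p [ 0.59   -0.0645  0.0576] psi 1.1316 tz [-0.0145 -0.0098 -0.9998] F [-6.  -6.3  4.9] T [-1.25  1.08  0.25] op 0.206 dq 0.036
[23.8786384  94.28639955]
```

Call:
drive_tool:
  deltas:
    - [[0.0018,0.0046,-0.0018],0]
    - [[0.0018,0.0046,-0.0022],0]
    - [[0.0019,0.0042,-0.0033],0]
    - [[0.0019,0.0041,-0.0036],0]

```text
time_s: 30.6
eef_pos: [0.5953, -0.0551, 0.0502]
eef_rot: [0.004, 0.844, 0.536, -0.015]
wrist_force: [-6.7, -3.7, 11.8]
opening: 0.207
```

```bash
python3 - <<'E'
from h import *
st();p=mech(get_obs()['eef_pos']);z=get_obs()['eef_pos'][2]*1000+13.4;y=p[1]-.8;print(p,'r',np.hypot(y-64,z-17),'theta',np.arctan2(z-17,y-64)-.16)
E
```

```text
t 30.6 p [ 0.5953 -0.0551  0.0502] psi 1.1326 tz [-0.0212 -0.0235 -0.9995] F [-6.7 -3.7 11.8] T [-0.85  1.5   0.1 ] op 0.207 dq 0.077
[ 24.67140642 105.00137935] r 61.50986803259513 theta 0.6984965682831974
```

Call:
drive_tool:
  deltas:
    - [[0.0017,0.0047,-0.0028],0]
    - [[0.0017,0.0046,-0.0036],0]
    - [[0.0016,0.0042,-0.0045],0]
    - [[0.0013,0.0038,-0.005],0]

```text
time_s: 31.0
eef_pos: [0.6007, -0.0429, 0.0386]
eef_rot: [0.007, 0.844, 0.537, -0.02]
wrist_force: [-4.4, -1.8, 11.7]
opening: 0.202
```

```bash
cat >> h.py <<'E'
def lev():
    o=get_obs();m=R.from_quat(np.roll(o['eef_rot'],-1)).as_matrix()
    g=o['eef_pos']-.0234*m[:,2]; p=mech(g);z=g[2]*1000-10+0; z=g[2]*1000-10.0
    z=g[2]*1000; print('g',p.round(1),round(z,1),'r',np.hypot(p[1]-64,z-17).round(1),'th',(np.arctan2(z-17,p[1]-64)-.16).round(3))
E
python3 - <<'E'
from h import *
st();lev()
E
```

```text
t 31.0 p [ 0.6007 -0.0429  0.0386] psi 1.1334 tz [-0.0256 -0.0332 -0.9991] F [-4.4 -1.8 11.7] T [-0.46  1.03  0.11] op 0.202 dq 0.081
g [ 24.6 119.3] 61.9 r 71.3 th 0.522
```

Call:
drive_tool:
  deltas:
    - [[0.0006,0.0018,-0.005],0]
    - [[0.0004,0.0016,-0.006],0]
    - [[0.0003,0.0012,-0.0065],0]

```text
time_s: 31.3
eef_pos: [0.6058, -0.0367, 0.0269]
eef_rot: [0.009, 0.844, 0.536, -0.017]
wrist_force: [-2.7, 8.5, 13.2]
opening: 0.196
```

```bash
sed -i 's/-.0234\*m/-.014*m/' h.py; python3 - <<'E'
from h import *
st();lev();snap('wrist','w21')
E
```

```text
t 31.3 p [ 0.6058 -0.0367  0.0269] psi 1.1328 tz [-0.0191 -0.0324 -0.9993] F [-2.7  8.5 13.2] T [ 1.04  0.88 -0.06] op 0.196 dq 0.089
g [ 26.4 126.7] 40.9 r 67.1 th 0.204
```

View pics/w21.png

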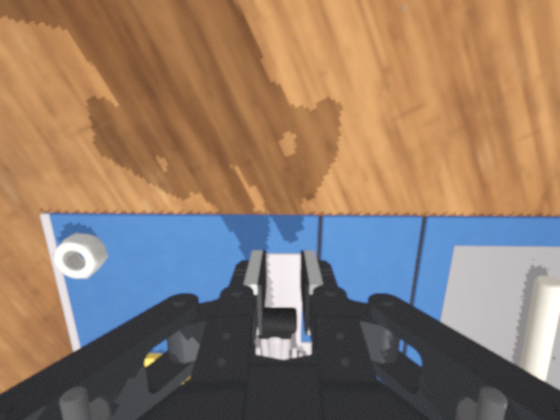

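Call:
drive_tool:
  deltas:
    - [[-0.0026,-0.0024,-0.003],0]
    - [[0,0,-0.005],0]
    - [[0,0,0],0]

```text
time_s: 31.65
eef_pos: [0.6067, -0.0334, 0.0231]
eef_rot: [0.008, 0.843, 0.537, -0.013]
wrist_force: [-7.9, -1.9, 3.2]
opening: 0.191
```

```bash
python3 - <<'E'
from h import *
st();lev();snap('wrist','w22')
E
```

```text
t 31.65 p [ 0.6067 -0.0334  0.0231] psi 1.1342 tz [-0.0125 -0.0271 -0.9996] F [-7.9 -1.9  3.2] T [-0.55  1.1  -0.03] op 0.191 dq 0.033
g [ 25.7 130. ] 37.1 r 68.9 th 0.135
```

View pics/w22.png

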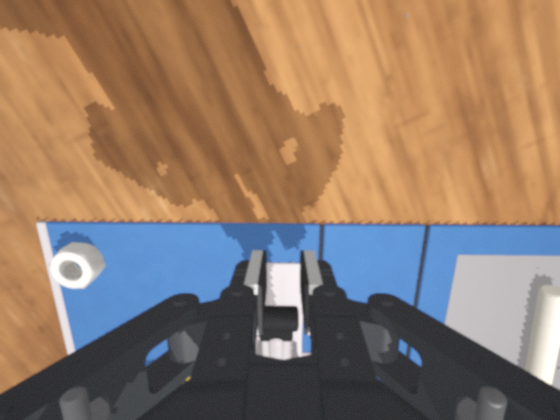

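Call:
drive_tool:
  deltas:
    - [[-0.0025,-0.002,0],0]
    - [[-0.0015,-0.002,-0.003],0]
    - [[0,0,-0.003],0]
    - [[0,0,-0.002],0]

```text
time_s: 32.1
eef_pos: [0.6072, -0.0325, 0.0209]
eef_rot: [0.009, 0.843, 0.538, -0.008]
wrist_force: [-5.5, 3.1, 6.1]
opening: 0.195
```

```bash
python3 - <<'E'
from h import *
st();lev();snap('wrist','w23')
E
```

```text
t 32.1 p [ 0.6072 -0.0325  0.0209] psi 1.1353 tz [-0.0035 -0.0229 -0.9997] F [-5.5  3.1  6.1] T [-0.03  0.79 -0.09] op 0.195 dq 0.017
g [ 25.7 130.8] 34.9 r 69.2 th 0.102
```

View pics/w23.png

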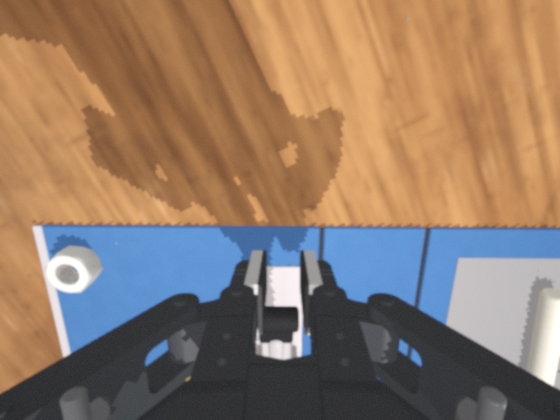

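```bash
python3 - <<'E'
from h import *
w=load('w23')
for v in (312,319,325):
  for z in (.025,.03,.035,.04,.045):
    p=mech(onz(w,281,v,z));print(v,z,p.round(1),'r',np.hypot(p[1]-64,z*1000-17).round(1),'th',(np.arctan2(z*1000-17,p[1]-64)-.16).round(2))
t=snap('top','top2');s=snap('scene','scene2')
cv2.imwrite('pics/top2a.png',cv2.resize(t['frame'][85:275,300:465,::-1],None,fx=3.1,fy=3.1,interpolation=cv2.INTER_CUBIC))
cv2.imwrite('pics/scene2a.png',cv2.resize(s['frame'][125:225,265:370,::-1],None,fx=5.5,fy=5.5,interpolation=cv2.INTER_CUBIC))
cv2.imwrite('pics/w23a.png',cv2.resize(w['frame'][230:380,210:360,::-1],None,fx=4,fy=4,interpolation=cv2.INTER_CUBIC))
E
```

```text
312 0.025 [ 23.9 108.6] r 45.3 th 0.02
312 0.03 [ 23.8 112. ] r 49.8 th 0.1
312 0.035 [ 23.8 115.5] r 54.6 th 0.18
312 0.04 [ 23.8 119. ] r 59.6 th 0.24
312 0.045 [ 23.8 122.5] r 64.8 th 0.29
319 0.025 [ 23.9 104.4] r 41.2 th 0.04
319 0.03 [ 23.8 108. ] r 45.9 th 0.13
319 0.035 [ 23.8 111.6] r 50.9 th 0.2
319 0.04 [ 23.8 115.3] r 56.2 th 0.26
319 0.045 [ 23.8 118.9] r 61.6 th 0.31
325 0.025 [ 23.9 100.7] r 37.6 th 0.05
325 0.03 [ 23.9 104.5] r 42.5 th 0.15
325 0.035 [ 23.8 108.2] r 47.8 th 0.23
325 0.04 [ 23.8 112. ] r 53.2 th 0.29
325 0.045 [ 23.8 115.8] r 58.9 th 0.34
```

View pics/scene2a.png

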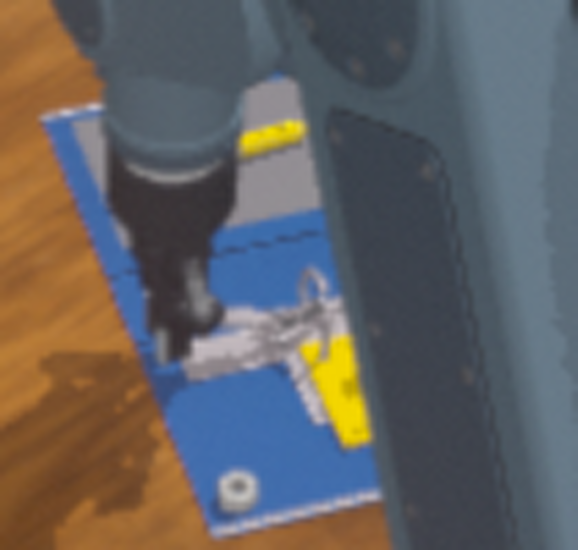

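View pics/w23a.png

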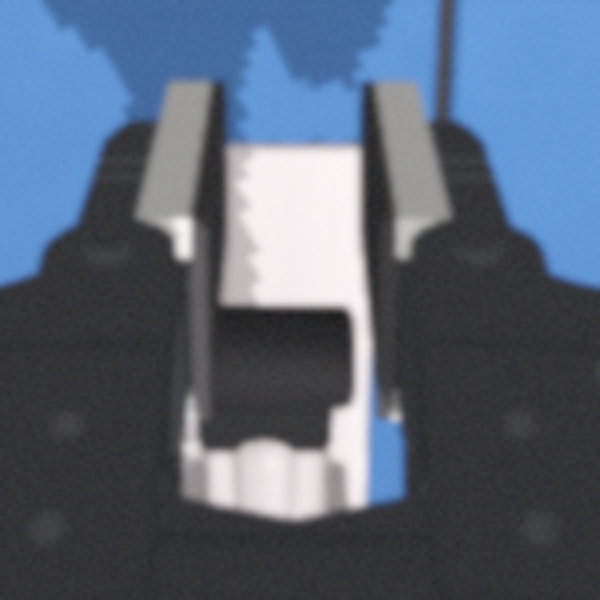

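Call:
drive_tool:
  deltas:
    - [[-0.002,-0.001,-0.007],0]
    - [[-0.001,-0.001,-0.007],0]

```text
time_s: 32.45
eef_pos: [0.6087, -0.0304, 0.0108]
eef_rot: [0.009, 0.843, 0.537, -0.002]
wrist_force: [-1.6, 10.9, 8.4]
opening: 0.195
```

```bash
python3 - <<'E'
from h import *
st();lev();w=snap('wrist','w24')
cv2.imwrite('pics/w24a.png',cv2.resize(w['frame'][230:380,210:360,::-1],None,fx=4,fy=4,interpolation=cv2.INTER_CUBIC))
E
```

```text
t 32.45 p [ 0.6087 -0.0304  0.0108] psi 1.1348 tz [ 0.006  -0.018  -0.9998] F [-1.6 10.9  8.4] T [ 1.37  0.51 -0.15] op 0.195 dq 0.114
g [ 26.1 133.2] 24.8 r 69.7 th -0.048
```

View pics/w24a.png

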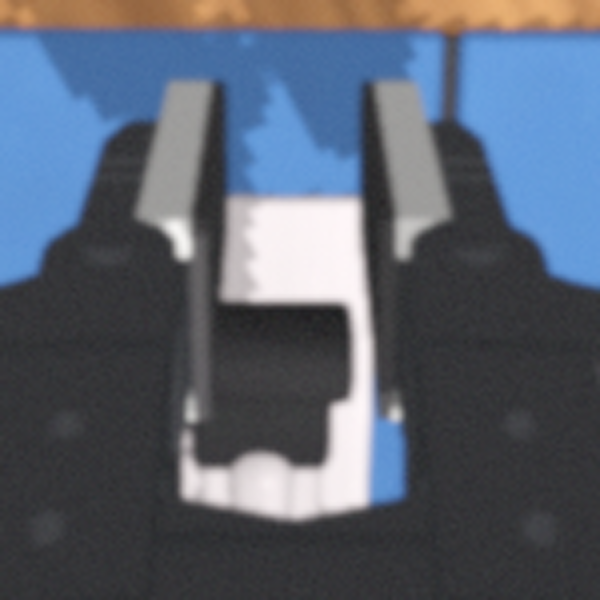

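```bash
python3 - <<'E'
from h import *
for n,v in(('w23',(281,318.5)),('w24',(281,318))):
  w=load(n)
  for z in (.025,.03,.035,.04,.045):
    p=mech(onz(w,*v,z));print(n,z,p.round(1),'r',np.hypot(p[1]-64,z*1000-17).round(1),'th',(np.arctan2(z*1000-17,p[1]-64)-.16).round(2))
t=snap('top','top3');s=snap('scene','scene3')
cv2.imwrite('pics/scene3a.png',cv2.resize(s['frame'][150:210,285:345,::-1],None,fx=9,fy=9,interpolation=cv2.INTER_CUBIC))
E
```

```text
w23 0.025 [ 23.9 104.7] r 41.5 th 0.03
w23 0.03 [ 23.8 108.3] r 46.2 th 0.13
w23 0.035 [ 23.8 111.9] r 51.2 th 0.2
w23 0.04 [ 23.8 115.5] r 56.4 th 0.26
w23 0.045 [ 23.8 119.1] r 61.8 th 0.31
w24 0.025 [ 24.2 114.9] r 51.5 th -0.0
w24 0.03 [ 24.2 118.4] r 55.9 th 0.07
w24 0.035 [ 24.1 122. ] r 60.7 th 0.14
w24 0.04 [ 24.1 125.5] r 65.7 th 0.2
w24 0.045 [ 24. 129.] r 70.8 th 0.25
```

View pics/scene3a.png

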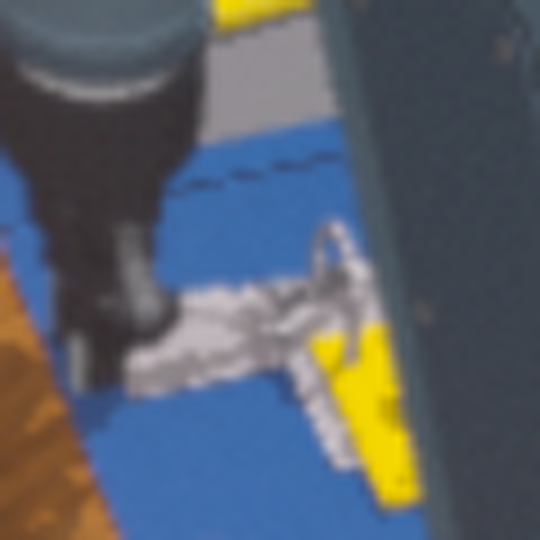

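Call:
drive_tool:
  deltas:
    - [[-0.001,-0.002,-0.004],0]
    - [[0,0,0],0]

```text
time_s: 32.8
eef_pos: [0.6076, -0.0278, 0.0069]
eef_rot: [0.007, 0.843, 0.538, -0.001]
wrist_force: [-6.2, -3.1, 0.9]
opening: 0.192
```

```bash
python3 - <<'E'
from h import *
st();lev()
E
```

```text
t 32.8 p [ 0.6076 -0.0278  0.0069] psi 1.1357 tz [ 0.0051 -0.0131 -0.9999] F [-6.2 -3.1  0.9] T [-0.73  1.09 -0.03] op 0.192 dq 0.024
g [ 24.  135.1] 20.9 r 71.2 th -0.105
```

Call:
drive_tool:
  deltas:
    - [[0,0,0.001],0]
    - [[0,0,0],0]
    - [[0,0,0],0]
    - [[0,0,0],0]
  gripper: 0.5

```text
time_s: 33.2
eef_pos: [0.6086, -0.028, 0.0081]
eef_rot: [0.008, 0.843, 0.538, -0.001]
wrist_force: [0.3, -0.6, -0.4]
opening: 0.501
```

```bash
python3 - <<'E'
from h import *
st();lev();w=snap('wrist','w25')
E
```

```text
t 33.2 p [ 0.6086 -0.028   0.0081] psi 1.1357 tz [ 0.0073 -0.0138 -0.9999] F [ 0.3 -0.6 -0.4] T [ 0.01 -0.03 -0.04] op 0.501 dq 0.004
g [ 25.  135.4] 22.1 r 71.6 th -0.088
```

View pics/w25.png

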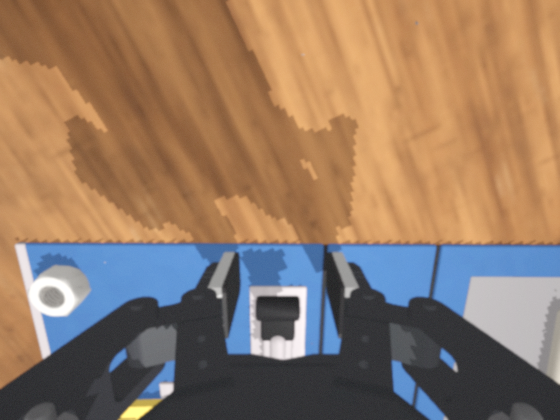

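```bash
python3 - <<'E'
from h import *
w=load('w25')
for z in(.027,.03,.035):print(mech(onz(w,278,306,z)))
E
```

```text
[ 21.66139135 126.70331753]
[ 21.66351547 128.65653675]
[ 21.66705566 131.91190212]
```

Call:
drive_tool:
  deltas:
    - [[0,0,0.008],0]
    - [[0,0,0.015],0]
    - [[0,0,0.02],0]
    - [[0,0,0.025],0]
    - [[0,0,0.025],0]
    - [[-0.015,-0.02,0.025],0]
    - [[-0.02,-0.03,0.02],0]
    - [[-0.02,-0.03,0.01],0]
    - [[-0.01,-0.02,0],0]
    - [[0,0,0],0]

```text
time_s: 34.25
eef_pos: [0.5434, -0.132, 0.1747]
eef_rot: [0.013, 0.842, 0.539, 0.003]
wrist_force: [0.2, 0.9, -0.3]
opening: 0.499
```

```bash
python3 - <<'E'
from h import *
st();w=snap('wrist','w26')
E
```

```text
t 34.25 p [ 0.5434 -0.132   0.1747] psi 1.1374 tz [ 0.0188 -0.0198 -0.9996] F [ 0.2  0.9 -0.3] T [ 0.05  0.04 -0.02] op 0.499 dq 0.038
```

View pics/w26.png

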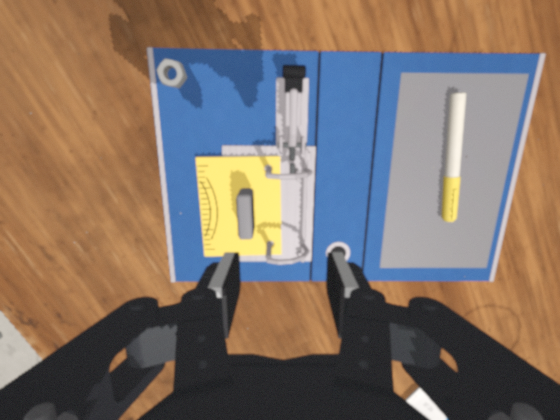

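```bash
python3 - <<'E'
from h import *
w=load('w26');f=w['frame'][:,:,::-1]
cv2.imwrite('pics/w26a.png',cv2.resize(f[50:280,180:340],None,fx=2.6*1.4,fy=2.6,interpolation=cv2.INTER_CUBIC))
print('roll',mech(onz(w,294,73,.027)),'plateTL/BR',mech(onz(w,222,147,.005)),mech(onz(w,312,262,.005)))
P=[(195.5,157),(281,156.5),(282,257),(205,258)]
for p in P: print(mech(onz(w,*p,.010)).round(1))
print('block top',mech(onz(w,245,213,.044)))
E
```

```text
roll [ 22.13965236 125.25372422] plateTL/BR [-46.15360347  60.77470905] [ 46.65421934 -63.17319113]
[-71.4  51.5]
[11.7 52.4]
[ 13.4 -54.7]
[-69.  -55.5]
block top [-21.67429691   4.73254097]
```

View pics/w26a.png

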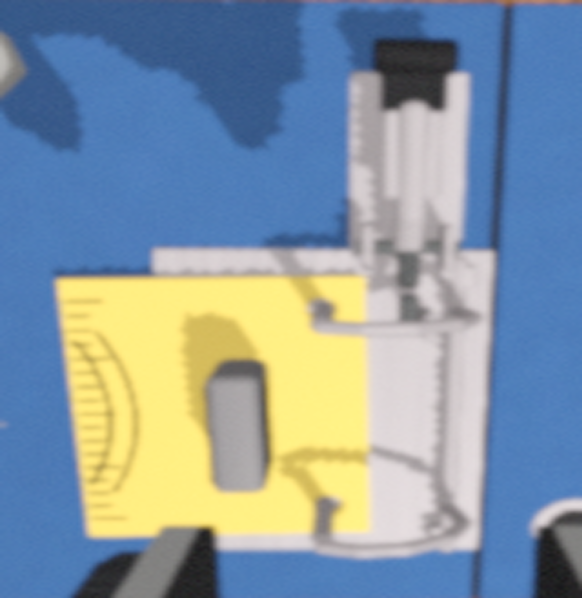

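```bash
python3 - <<'E'
from h import *
w=load('w26');f=np.ascontiguousarray(w['frame'][:,:,::-1])
m=cv2.inRange(cv2.cvtColor(f,cv2.COLOR_BGR2HSV),(20,100,100),(35,255,255));m[:,300:]=0;m[:140]=0;m[275:]=0
for x in (215,225,255,260):
    y=np.nonzero(m[:,x])[0];print(x,y.min(),y.max(),mech(onz(w,x,y.min()-.5,.005)).round(1),mech(onz(w,x,y.max()+.5,.010)).round(1))
for y in (170,200,240):
    x=np.nonzero(m[y])[0];print(y,mech(onz(w,x.min()-.5,y,.01)).round(1),mech(onz(w,x.max()+.5,y,.01)).round(1))
E
```

```text
215 157 255 [-53.5  51.5] [-58.2 -52.6]
225 157 252 [-43.6  51.6] [-47.4 -49.2]
255 157 253 [-14.   51.7] [-15.5 -50.5]
260 157 253 [-9.  51.7] [-10.2 -50.6]
170 [-71.3  38.8] [ 9.3 39.1]
200 [-70.5   8.4] [10.4  8.5]
240 [-69.2 -34.9] [ 10.6 -35.2]
```

```bash
python3 -c "
from h import *
st();print(hand_in())"
```

```text
t 34.3 p [ 0.5441 -0.131   0.1749] psi 1.1379 tz [ 0.0196 -0.0194 -0.9996] F [ 0.3 -0.2  1. ] T [ 0.05  0.01 -0.02] op 0.503 dq 0.038
the job is handed in; nothing more can be done
None
```

The yellow template is filed on both posts with the rings shut over it, and I handed the job in at 34.3 s of the 72 s allowed.

**What I did:** I gripped the lever's roll and followed its arc up until the rings opened. I then picked up the template by its block and lined its hole up with the post by sight through the hole. I lowered it in small steps with almost no force until it met the base at about 5 N. Last, I brought the lever down and released it below its dead point, and it went home by itself.

**Last checks:**
- **Lever:** in the last picture the roll is at mechanism (22, 125), against the nominal (22, 126).
- **Rings:** both arches are closed onto the posts.
- **Template:** its edges are at about x -70 to 11 and y ±52 mm on the base plate, as they should be for lying flat.
- **Marker and nut:** they look unmoved. I did not look again at the tape roll or the screwdriver after the last moves; the arm did not go near them.
- **Arm:** it is clear of everything.

**Not smooth:**
- **Tilt:** the tool built up a tilt of up to about 2.5° while I carried the template. I spent some time cutting it to under 1° before threading.
- **Lever slip:** while I pushed the lever down, the roll slipped in the pads and the grip ended up 2–4 mm off-centre. The wrist force there reached about 18 N, more than the 8 N the spring alone would give.
- **Camera disagreement:** the top and wrist cameras disagreed by about 3 mm on where the template first lay. I used the wrist camera.

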